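# Change the specimen in the curing jig

## Robot

A 6-joint arm with a two-finger parallel gripper is mounted at the origin on a cart in front of the work surface, level with it; the furniture and walls round the work are solid. World frame = base frame: x ahead of the robot, y to its left, z up, the work surface at z = 0. Lengths are in m, angles in rad, forces in N, time in s.
With the tool pointing down it reaches from about 0.375 to 0.975 m from the base axis. Payload 3.8 kg.
Tool frame: the origin (TCP) lies midway between the tips of the shut fingers; the grasp point (between the pads) lies 19 mm behind it; z points along the fingers, y is the line along which they close (so a half turn about z gives the same grasp; the last joint's range is limited). The gripper opens to 85 mm and grips with 20 to 120 N. Pads are 22 mm wide; open, the fingers measure 114 mm over their backs; the gripper's body (76 mm by 85 mm) begins 54 mm behind the grasp point. The pads swing forward as they close: fully open they stand 13 mm farther back than shut.
Start: joints at [1.297, 0.264, 1.604, -0, 1.274, -0.037], TCP at [0.158, 0.656, 0.231] pointing down, gripper open.
Joint ranges: [-2.63, 2.63], [-0.94, 2.18], [0.31, 2.57], [-1.31, 4.45], [0, 2.66], [-2.55, 2.55]. Speed limits (rad/s): [2.57, 2.57, 3.14, 3.14, 3.14, 3.14].

## Interface

Orientations are given as a rotation vector (axis times angle).
In Python, from workcell import status, read_camera, workorder, masks_of gives the robot as it stands.
- The arm moves only by the tool drive_tool, never from a script. Its argument "rows" is a list of rows, each a list of 7 numbers: the turn, a rotation vector about the tool's x, y, z in degrees, then the shift along the tool's x, y, z in m, then the opening, from 0 (shut) to 1 (fully open). In form: [[ax, ay, az, tx, ty, tz, claw], ...]. A call has 1 to 8 rows; each row shifts and turns the commanded pose from where the row before left it, along the tool's axes as they then stand; what a row does not reach is not made up. A row lasts 1/12 s, in which the tool goes at most 41.7 mm and 7.16 degrees, less where a joint would pass 70% of its speed; a pose out of reach is approached as far as the arm can. A call is refused whole if a number of a shift passes 0.0417 or a number of a turn 7.16, either way. A call with a gripper value outside its range is refused whole. The fingers move at their own pace and stop on an object; "force" is the grip in N (left out, the last holds). Time passes only in rows, so rows that do not move let the fingers close. It gives the time, the measured TCP pose, the force, the opening and the grip force at its end, in the units of the state.
- status.read_state(): the state, without advancing time (a new reading comes with each control period).
- read_camera(name): name is "scene" or "side" or "wrist"; returns a dict with "color" (384x512x3 uint8, red, green, blue), "intrinsics" (3x3 intrinsics, pixels), "world_from_camera" (4x4, takes a point from camera to world coordinates); the wrist camera has in their place "mount" (4x4, takes a point from camera to tool coordinates, whose origin is the TCP and whose axes are the flange's). Camera axes: x right, y up, looking along -z (the intrinsics and any distortion apply to the point x, -y, -z); pixel columns grow to the right and rows downward; lengths in m; the calibration is good to about 2 mm. A picture is of the moment at which its call begins: read the wrist's pose just before it. There is no depth.
- workorder.finish_job(): hands the job in; it is judged then, once.
Trained networks look in a picture, given as the dict that the camera call returned (one of the last four; its "shot" number tells which), for a name from the list of things; names that differ only in an ending like _2 or _b are one class to them, and where a whole thing is asked for, a point or a joint stands for the part that bears it (a point fixed in the world has none). Each returns a list of dicts, best first, with "score" (0 to 1); they miss things now and then, are a little off and sometimes report something else, mostly with a low value. They report only what shows in the picture. A call takes as long as a camera call.
- masks_of(picture, name): "mask" (384x512 bool, what is visible of it) and "bbox" ([left, top, right, bottom] in pixels, round what is visible of it).
The state is a dict: "time": time; "q": joint angles; "joint_vel": joint speeds; "joint_torque": joint torques, N m; "tool_pos": TCP position; "tcp_rot": TCP orientation; "wrist_force": force on the tool from outside, world axes, zero at the start; "torque": the same for the moment, N m; "width": opening from 0.0 (shut) to 1.0 (fully open); "grip_force": force on a finger pad.
Only numpy, scipy, OpenCV 4.12 (cv2) and the standard library are available. Lean on these libraries where they do the work, as an engineer would, in place of code of your own. Each camera call takes 0.05 s, during which the arm holds its last target. There are 200 camera calls.

## Task

The tensile specimen under the pressure plate of the curing jig has cured, so change it for the fresh one: stand the ring weight and the pressure plate aside on the grey mat, lay the cured specimen in the empty saddle and the fresh specimen from the other saddle in the jig. Then put the plate back on its two guide posts and the ring weight back over its stem, flat on the plate. Leave the glass beaker and the wash bottle standing where they are.

Things in the scene. Friction and masses are not known exactly. Their poses are not given: they have to be found in the camera images.
- jig: Fixed curing jig, aluminium base 84 x 150 x 12 mm; origin: centre of its underside. Nest for one specimen along y: underside 22 mm above the origin, centred, 3 mm play, flared steel guides 43-70 mm from the middle, tops 36 mm; 10 mm of air beside an 8 mm anvil under the waist. Two 8 mm guide posts, conical tips 53 mm above the origin, at (x, y) = (20, 27) and (-20, -27) mm.
- press_plate: Loose steel plate 64 (x) x 74 (y) x 10 mm, 0.3 kg; grip it by its central upright stem, 14 mm thick, top 48 mm above the underside. Origin: centre of underside. 14 mm holes at (x, y) = (20, 27) and (-20, -27) mm go over the jig's posts (a half turn fits too). Start and end: on the specimen in the jig, underside 30 mm above the jig's origin, axes along the jig's.
- weight: Loose dark steel ring, outside 50 mm, bore 22 mm, 30 mm high, about 0.4 kg. Origin: centre of underside. Stands on the pressure plate with the stem through its bore, underside 10 mm above the plate's underside. Grip it across the outside, best along the jig's x axis, where the posts are clear of the fingers.
- specimen_cured: Loose black dog-bone tensile specimen, 19 x 115 x 8 mm, long side along y, waist in the middle 10 mm wide and 38 mm long, 0.04 kg. Origin: centre of underside. Starts in the jig's nest under the plate, about 20 mm of each end showing. Grip it across the waist.
- specimen_fresh: Loose black dog-bone tensile specimen just like the cured one, same axes and origin; it starts in a saddle.
- saddle_fresh: Low grey stand 44 x 144 mm, fixed, with the fresh specimen lying in it along y. Origin: centre of its underside. The specimen's underside rests 14 mm above the origin, centred, 3 mm play, between flared steel guides at both ends (tops 28 mm high); 8 mm of air under the waist for the fingertips.
- saddle_empty: The same stand, empty at the start: the cured specimen goes here, lying along its y axis as described for the other.
- mat: Plain grey rubber mat 84 (x) x 146 (y) x 3 mm fixed on the bench, the side area for weight and plate. Origin: centre of its underside. Plate at y = -34 mm and ring at y = +42 mm, for example, stand side by side on it.
- beaker: Empty glass beaker, 70 mm wide and 95 mm high, standing beside the work, left of the stirrer; origin in the middle of its foot. Leave it standing where it is.
- wash_bottle: White wash bottle with a red cap, 66 mm wide and 183 mm high, standing at the back between two instruments; origin under its middle. Leave it standing where it is.

How it is judged:
By the outcome, as a careful person would: the job done as asked, in the order asked, and still so for the second after the job is handed in, with the robot touching nothing.
It also fails if it takes over 120 s, if anything falls off the work surface, if the arm or the gripper's body presses on something with over 40 N, if the wrist force passes 120 N, or if a joint passes its speed limit or range.

## Working session

There is one attempt and no reset: what is moved stays moved. The work goes in short steps, Python scripts to look and compute and a tool call to move; the robot and the scene stay as the last step left them, time stands still between calls to the robot, and variables do not carry over. Pictures are saved under pics/ and viewed, at most 14 in all, crops included, and the job is handed in when it is done.

Besides the shell and the picture viewer there is one more tool, called after "Call:" as name(argument=value, ...), one argument or row to a line, values as JSON. drive_tool: Moves the arm, as the interface text tells. Its arguments: {"type":"object","properties":{"rows":{"type":"array"},"force":{"type":"number"}},"required":["rows"]}

```bash
ls; mkdir -p pics; cat > h.py <<'E'
import numpy as np, cv2
from workcell import status, read_camera, workorder, masks_of
from scipy.spatial.transform import Rotation as R
def snap(name,fn=None):
    s=status.read_state(); p=read_camera(name)
    if name=='wrist':
        T=np.eye(4);T[:3,:3]=R.from_rotvec(s['tcp_rot']).as_matrix();T[:3,3]=s['tool_pos'];p['W']=T@p['mount']
    else: p['W']=np.array(p['world_from_camera'])
    if fn: cv2.imwrite('pics/'+fn,p['color'][:,:,::-1])
    return p
def ray(p,u,v):
    K=np.array(p['intrinsics']);d=np.linalg.solve(K,[u,v,1.]);d=np.array([d[0],-d[1],-d[2]])
    return p['W'][:3,3],p['W'][:3,:3]@d
def at(p,u,v,z):
    o,d=ray(p,u,v);return o+d*(z-o[2])/d[2]
def proj(p,X):
    W=np.linalg.inv(p['W']);c=W[:3,:3]@np.array(X)+W[:3,3];q=np.array(p['intrinsics'])@[c[0],-c[1],-c[2]];return q[:2]/q[2]
E
python3 - <<'E'
from h import *
s=status.read_state();print({k:np.round(v,3).tolist() for k,v in s.items()})
for c in ['scene','side','wrist']:
    p=snap(c,c+'0.png');print(c,[k for k in p],np.round(p['W'],3).tolist(),np.round(p['intrinsics'],1).tolist())
    for n in ['jig','press_plate','weight','specimen_cured','saddle_fresh','mat','beaker','wash_bottle']:
        print(n,[(round(float(m['score']),2),[int(x) for x in m['bbox']]) for m in masks_of(p,n)[:4]])
E
```

```text
pics
{'time': 0.0, 'q': [1.297, 0.265, 1.605, 0.0, 1.274, -0.037], 'joint_vel': [0.001, 0.001, -0.001, 0.001, 0.0, -0.001], 'joint_torque': [0.002, -51.508, -36.733, 0.0, 0.013, -0.0], 'tool_pos': [0.158, 0.655, 0.23], 'tcp_rot': [-0.371, -3.119, 0.004], 'wrist_force': [0.328, -0.08, 0.751], 'torque': [0.021, 0.005, -0.017], 'grip_force': 0.0, 'width': 1.003}
scene ['color', 'intrinsics', 'world_from_camera', 'shot', 'W'] [[0.462, 0.621, -0.634, -0.139], [-0.887, 0.322, -0.33, -0.463], [-0.001, 0.715, 0.7, 0.804], [0.0, 0.0, 0.0, 1.0]] [[401.7, 0.0, 251.5], [0.0, 401.7, 189.2], [0.0, 0.0, 1.0]]
jig [(0.94, [291, 231, 361, 289])]
press_plate [(0.66, [306, 238, 345, 269])]
weight [(0.79, [317, 233, 338, 262]), (0.18, [307, 208, 365, 249])]
specimen_cured [(0.33, [304, 233, 347, 269])]
saddle_fresh [(0.93, [251, 180, 301, 217])]
mat [(0.84, [225, 212, 288, 256]), (0.27, [306, 210, 369, 246])]
beaker [(0.66, [142, 160, 173, 201])]
wash_bottle [(0.61, [180, 116, 203, 167])]
side ['color', 'intrinsics', 'world_from_camera', 'shot', 'W'] [[0.945, 0.183, -0.27, 0.298], [-0.327, 0.536, -0.779, -0.782], [0.002, 0.824, 0.566, 0.544], [0.0, 0.0, 0.0, 1.0]] [[421.7, 0.0, 257.2], [0.0, 421.7, 195.3], [0.0, 0.0, 1.0]]
jig [(0.75, [228, 267, 297, 353])]
press_plate [(0.85, [238, 275, 284, 322])]
weight [(0.75, [242, 271, 275, 306]), (0.62, [275, 200, 304, 239])]
specimen_cured [(0.63, [258, 318, 274, 331]), (0.25, [263, 201, 311, 251])]
saddle_fresh [(0.9, [265, 202, 308, 252])]
mat [(0.75, [201, 214, 257, 270])]
beaker [(0.56, [181, 126, 210, 173])]
wash_bottle []
wrist ['color', 'intrinsics', 'mount', 'shot', 'W'] [[0.234, -0.919, -0.317, 0.076], [0.972, 0.221, 0.077, 0.677], [-0.001, -0.327, 0.945, 0.373], [0.0, 0.0, 0.0, 1.0]] [[271.8, 0.0, 250.6], [0.0, 271.8, 194.4], [0.0, 0.0, 1.0]]
jig []
press_plate []
weight []
specimen_cured []
saddle_fresh []
mat []
beaker []
wash_bottle []
```

```bash
python3 -c "
import cv2;print(cv2.imread('pics/scene0.png').shape)"
```

```text
(384, 512, 3)
```

View pics/scene0.png

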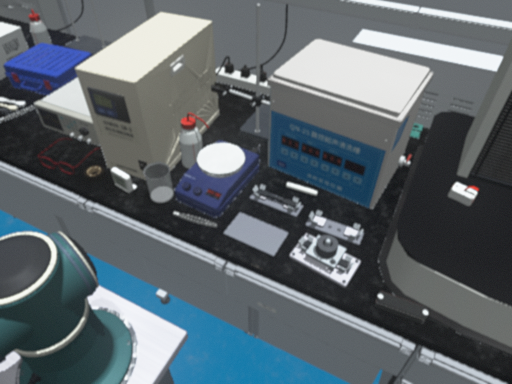

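View pics/side0.png

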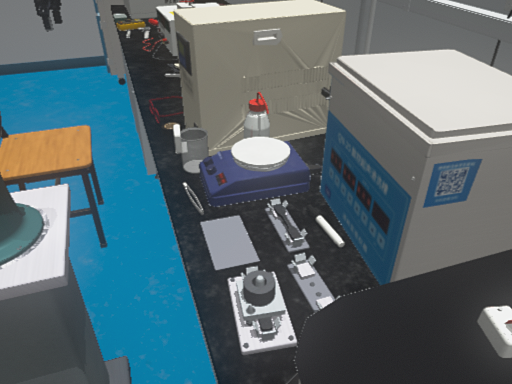

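The scene view shows the jig at (326,257), the mat at (257,234), the loaded saddle at (276,199) and the empty one at (336,227). The beaker is at (158,183) and the wash bottle at (190,140), both well away from the work. Next I compute coarse positions.

```bash
python3 - <<'E'
from h import *
for c,pts in dict(scene=dict(jig=(326,260,.012),ring=(327,240,.07),mat=(257,234,.003),sf=(276,199,.02),se=(335,227,.014),beaker=(158,198,0),bot=(190,165,0)),
  side=dict(jig=(262,312,.012),ring=(259,280,.07),mat=(229,242,.003),sf=(287,225,.02),se=(311,282,.014),boxcorner=(388,283,0),blackpt=(300,335,0),beaker=(195,168,0))).items():
    p=snap(c)
    for k,v in pts.items(): print(c,k,at(p,*v).round(3))
    for n in ['jig','mat']:
        m=masks_of(p,n)[0]['mask'].astype(np.uint8);r=cv2.minAreaRect(cv2.findNonZero(m));print(n,[at(p,*q,.006).round(3).tolist() for q in cv2.boxPoints(r)])
E
```

```text
scene jig [ 0.446 -0.359  0.012]
scene ring [ 0.457 -0.349  0.07 ]
scene mat [ 0.448 -0.173  0.003]
scene sf [ 0.568 -0.17   0.02 ]
scene se [ 0.552 -0.344  0.014]
scene beaker [ 0.438  0.132 -0.   ]
scene bot [0.596 0.131 0.   ]
jig [[0.413, -0.273, 0.006], [0.514, -0.272, 0.006], [0.487, -0.434, 0.006], [0.394, -0.425, 0.006]]
mat [[0.407, -0.098, 0.006], [0.496, -0.08, 0.006], [0.486, -0.24, 0.006], [0.402, -0.248, 0.006]]
side jig [ 0.452 -0.363  0.012]
side ring [ 0.452 -0.349  0.07 ]
side mat [ 0.452 -0.173  0.003]
side sf [ 0.57 -0.18  0.02]
side se [ 0.553 -0.331  0.014]
side boxcorner [ 0.686 -0.365  0.   ]
side blackpt [ 0.496 -0.414  0.   ]
side beaker [0.45 0.13 0.  ]
jig [[0.42, -0.253, 0.006], [0.524, -0.257, 0.006], [0.482, -0.434, 0.006], [0.399, -0.427, 0.006]]
mat [[0.411, -0.099, 0.006], [0.509, -0.081, 0.006], [0.49, -0.245, 0.006], [0.407, -0.254, 0.006]]
```

Call:
drive_tool(
  rows=[
    [0,0,7.0,0,0,0,1],
    [0,0,7.0,0,0,0,1],
    [0,0,7.0,0,0,0,1],
    [0,0,7.0,0,0,0,1],
    [0,0,7.0,0,0,0,1],
    [0,0,7.0,0,0,0,1],
  ],
  force=40,
)

```text
time: 2.15
tool_pos: [0.1583, 0.6562, 0.2313]
tcp_rot: [-1.473, -2.775, 0.0]
wrist_force: [0.5, -1.2, 0.2]
width: 0.998
grip_force: 0.0
```

Call:
drive_tool(
  rows=[
    [0,0,7.0,0,0,0,1],
    [0,0,7.0,0,0,0,1],
    [0,0,7.0,0,0,0,1],
    [0,0,7.0,0,0,0,1],
    [0,0,6.5,0,0,0,1],
  ],
)

```text
time: 2.57
tool_pos: [0.1584, 0.6562, 0.2313]
tcp_rot: [2.229, 2.213, 0.0]
wrist_force: [0.3, 0.4, 0.3]
width: 0.999
grip_force: 0.0
```

Call:
drive_tool(
  rows=[
    [0,0,0,-0.035,0.018,0,1],
    [0,0,0,-0.035,0.018,0,1],
    [0,0,0,-0.035,0.018,0,1],
    [0,0,0,-0.035,0.018,0,1],
    [0,0,0,-0.035,0.018,0,1],
    [0,0,0,-0.035,0.018,0,1],
    [0,0,0,-0.035,0.018,0,1],
    [0,0,0,-0.035,0.018,0,1],
  ],
)

```text
time: 3.23
tool_pos: [0.3025, 0.3743, 0.2315]
tcp_rot: [2.222, 2.221, 0.001]
wrist_force: [1.5, 1.0, 1.2]
width: 0.999
grip_force: 0.0
```

Call:
drive_tool(
  rows=[
    [0,0,0,-0.035,0.012,0,1],
    [0,0,0,-0.035,0.012,0,1],
    [0,0,0,-0.035,0.012,0,1],
    [0,0,0,-0.035,0.012,0,1],
    [0,0,0,-0.035,0.012,0,1],
    [0,0,0,-0.035,0.012,0,1],
    [0,0,0,-0.035,0.012,0,1],
    [0,0,0,-0.035,0.012,0,1],
  ],
)

```text
time: 3.9
tool_pos: [0.3979, 0.0942, 0.2318]
tcp_rot: [2.222, 2.22, 0.002]
wrist_force: [0.7, 0.3, -0.1]
width: 0.999
grip_force: 0.0
```

Call:
drive_tool(
  rows=[
    [0,0,0,-0.037,0.0075,0,1],
    [0,0,0,-0.037,0.0075,0,1],
    [0,0,0,-0.037,0.0075,0,1],
    [0,0,0,-0.037,0.0075,0,1],
    [0,0,0,-0.037,0.0075,0,1],
    [0,0,0,-0.037,0.0075,0,1],
    [0,0,0,-0.037,0.0075,0,1],
    [0,0,0,0,0,0,1],
  ],
)

```text
time: 4.57
tool_pos: [0.4509, -0.1691, 0.2318]
tcp_rot: [2.226, 2.212, -0.002]
wrist_force: [-0.5, 0.9, -0.4]
width: 0.998
grip_force: 0.0
```

```bash
python3 - <<'E'
from h import *
p=snap('wrist','w1.png')
for n in ['jig','press_plate','weight','specimen_cured','saddle_fresh','mat']:
    print(n,[(round(float(m['score']),2),[int(x) for x in m['bbox']]) for m in masks_of(p,n)[:4]])
E
```

```text
jig [(0.91, [221, 234, 287, 324])]
press_plate [(0.67, [230, 264, 276, 316]), (0.45, [221, 106, 283, 210])]
weight [(0.71, [235, 274, 270, 317])]
specimen_cured [(0.64, [247, 249, 261, 268])]
saddle_fresh [(0.91, [315, 108, 364, 212])]
mat [(0.91, [221, 108, 281, 210])]
```

View pics/w1.png

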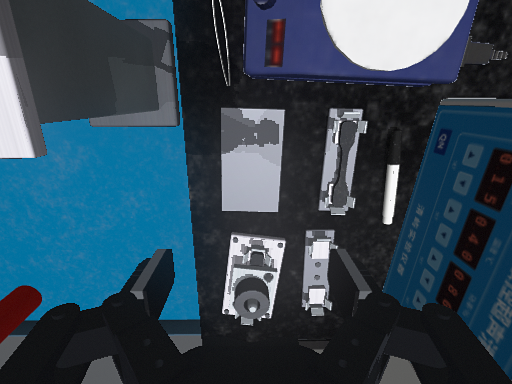

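The wrist view shows the work clearly: jig at (253,280), ring at (252,297), mat at (251,160), loaded saddle at (343,160) and empty saddle at (319,272). I'll move closer to measure poses.

Call:
drive_tool(
  rows=[
    [0,0,0,-0.026,0.008,0.014,1],
    [0,0,0,-0.026,0.008,0.014,1],
    [0,0,0,-0.026,0.008,0.014,1],
    [0,0,0,-0.026,0.008,0.014,1],
    [0,0,0,-0.026,0.008,0.014,1],
    [0,0,0,0,0,0,1],
    [0,0,0,0,0,0,1],
  ],
)

```text
time: 5.5
tool_pos: [0.4894, -0.2925, 0.16]
tcp_rot: [-2.221, -2.218, 0.001]
wrist_force: [-0.2, 0.3, -0.1]
width: 1.004
grip_force: 0.0
```

```bash
python3 - <<'E'
from h import *
p=snap('wrist');print(status.read_state()['tool_pos'])
import pickle;pickle.dump({k:p[k] for k in ('color','intrinsics','W')},open('w2.pkl','wb'))
for n in ['jig','press_plate','weight','specimen_cured','saddle_fresh','mat']:
    print(n,[(round(float(m['score']),2),[int(x) for x in m['bbox']]) for m in masks_of(p,n)[:4]])
c=p['color'][60:300,150:450,::-1];cv2.imwrite('pics/w2.png',cv2.resize(c,(750,600),interpolation=cv2.INTER_CUBIC))
E
```

```text
[ 0.48962339 -0.29211357  0.16089331]
jig [(0.57, [178, 160, 266, 290]), (0.47, [206, 186, 232, 282])]
press_plate [(0.87, [185, 204, 249, 277])]
weight [(0.59, [186, 221, 234, 276])]
specimen_cured [(0.82, [206, 184, 234, 282])]
saddle_fresh [(0.61, [302, 1, 363, 133])]
mat [(0.94, [167, 3, 255, 133])]
```

View pics/w2.png

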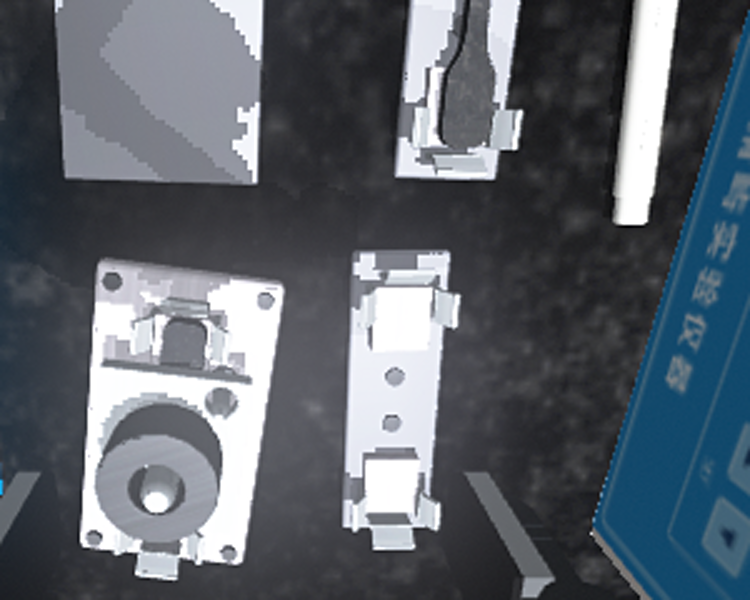

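The crop shows the jig's base corners at (97,259), (285,283), (240,565) and (80,545), the ring top centred near (159,489), and the empty saddle's corners at (353,251), (450,252) and (345,527). I compute poses from these.

```bash
python3 - <<'E'
from h import *
import pickle;p=pickle.load(open('w2.pkl','rb'))
a=lambda u,v,z:at(p,150+u/2.5,60+v/2.5,z)[:2]
def show(n,pts,z):
    P=np.array([a(*q,z) for q in pts]);print(n,(P*1000).round(1).tolist(),'c',(P.mean(0)*1000).round(1))
    if len(P)==4:
        for d in (P[0]-P[3],P[1]-P[2]): print('   y-axis yaw',np.degrees(np.arctan2(-d[0],d[1])).round(1),'len',np.linalg.norm(d).round(4))
        d=P[1]-P[0];print('   x-axis yaw',np.degrees(np.arctan2(d[1],d[0])).round(1),'len',np.linalg.norm(d).round(4))
show('jigcorners',[(97,259),(285,283),(240,565),(80,545)],.012)
show('jigholes',[(112,281),(265,300),(229,552),(93,537)],.012)
show('ring',[(159,489)],.07)
show('ringbore',[(157,490)],.07)
show('stem',[(158,497)],.078)
show('platefar',[(103,365),(250,381)],.04)
show('se corners',[(353,251),(450,252),(435,530),(345,528)],.006)
show('se holes',[(395,376),(391,422)],.006)
show('se pads',[(374,288),(437,288),(418,512),(365,515)],.014)
show('sf bottom edge',[(396,177),(496,180)],.006)
show('mat bottom edge',[(65,178),(257,184)],.003)
E
```

```text
jigcorners [[422.0, -271.9], [503.7, -282.7], [483.1, -430.8], [402.4, -418.8]] c [ 452.8 -351. ]
   y-axis yaw -7.6 len 0.1482
   y-axis yaw -7.9 len 0.1495
   x-axis yaw -7.5 len 0.0825
jigholes [[427.8, -281.8], [495.0, -290.4], [477.6, -422.9], [409.4, -414.0]] c [ 452.4 -352.3]
   y-axis yaw -8.0 len 0.1336
   y-axis yaw -7.5 len 0.1336
   x-axis yaw -7.3 len 0.0677
ring [[453.0, -350.6]] c [ 453.  -350.6]
ringbore [[452.2, -351.0]] c [ 452.2 -351. ]
stem [[453.7, -349.1]] c [ 453.7 -349.1]
platefar [[427.7, -310.3], [488.5, -317.5]] c [ 458.1 -313.9]
se corners [[533.8, -269.7], [576.6, -270.1], [582.5, -413.9], [536.6, -412.8]] c [ 557.4 -341.6]
   y-axis yaw 1.1 len 0.1431
   y-axis yaw 2.4 len 0.1439
   x-axis yaw -0.6 len 0.0428
se holes [[556.3, -329.2], [556.1, -353.1]] c [ 556.2 -341.1]
se pads [[542.6, -284.4], [570.1, -284.4], [570.7, -398.0], [544.8, -399.7]] c [ 557.  -341.6]
   y-axis yaw 1.1 len 0.1153
   y-axis yaw 0.3 len 0.1136
   x-axis yaw 0.0 len 0.0275
sf bottom edge [[550.6, -237.8], [593.2, -239.0]] c [ 571.9 -238.4]
mat bottom edge [[408.7, -238.4], [491.4, -241.0]] c [ 450.1 -239.7]
```

Call:
drive_tool(
  rows=[
    [0,0,0,-0.029,-0.018,0,1],
    [0,0,0,-0.029,-0.018,0,1],
    [0,0,7.0,0,0,0.02,1],
    [0,0,0.7,0,0,0.02,1],
    [0,0,0,0,0,0.02,1],
    [0,0,0,0,0,0,1],
    [0,0,0,0,0,0,1],
  ],
  force=60,
)

```text
time: 6.43
tool_pos: [0.4528, -0.3502, 0.1005]
tcp_rot: [-2.364, -2.065, 0.001]
wrist_force: [-0.0, 0.3, 1.4]
width: 1.002
grip_force: 0.0
```

```bash
cat >> h.py <<'E'
def to(x,y,z,yaw,pic=True):
    "remaining shift in tool axes to world target; yaw=tool-y direction in deg"
    s=status.read_state();M=R.from_rotvec(s['tcp_rot']).as_matrix()
    d=M.T@(np.array([x,y,z])-s['tool_pos']);cur=np.degrees(np.arctan2(M[1,1],M[0,1]))
    print('tcp',np.round(s['tool_pos'],4),'yaw',round(cur,2),'tilt',np.round(M[:2,2],4),'| shift',d.round(4),'turn z',round(cur-yaw,2),'w',round(float(s['width']),3),'F',np.round(s['wrist_force'],1),'grip',round(float(s['grip_force']),1),'t',round(s['time'],2))
E
python3 -c "
from h import *
to(.4528,-.3508,.040,-7.7)"
```

```text
tcp [ 0.4528 -0.3502  0.1005] yaw -7.75 tilt [-0.002   0.0017] | shift [-0.0007  0.0002  0.0605] turn z -0.05 w 1.002 F [-0.   0.3  1.4] grip 0.0 t 6.43
```

Call:
drive_tool(
  rows=[
    [0,0,0,0,0,0.02,1],
    [0,0,0,0,0,0.02,1],
    [0,0,0,0,0,0.02,1],
    [0,0,0,0,0,0,0.5],
    [0,0,0,0,0,0,0.5],
    [0,0,0,0,0,0,0.5],
    [0,0,0,0,0,0,0.4],
    [0,0,0,0,0,0,0.4],
  ],
)

```text
time: 7.1
tool_pos: [0.4548, -0.3522, 0.0439]
tcp_rot: [2.364, 2.064, 0.0]
wrist_force: [-3.4, 2.1, 7.1]
width: 0.57
grip_force: 62.9
```

Call:
drive_tool(
  rows=[
    [0,0,0,0,0,0,0],
    [0,0,0,0,0,0,0],
    [0,0,0,0,0,0,0],
    [0,0,0,0,0,0,0],
  ],
)

```text
time: 7.43
tool_pos: [0.4548, -0.3521, 0.0439]
tcp_rot: [2.364, 2.064, 0.001]
wrist_force: [-2.7, 0.7, 6.5]
width: 0.566
grip_force: 62.9
```

```bash
python3 -c "
from h import *
to(.4528,-.3508,.040,-7.7)
snap('wrist','w3.png')"
```

```text
tcp [ 0.4548 -0.3521  0.0439] yaw -7.76 tilt [ 0.0023 -0.0021] | shift [ 0.0011 -0.0022  0.0039] turn z -0.06 w 0.566 F [-2.7  0.7  6.5] grip 62.9 t 7.43
```

View pics/w3.png

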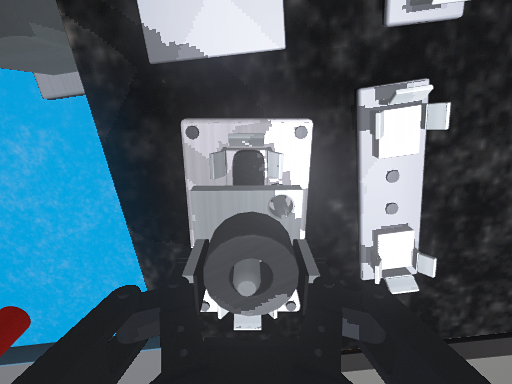

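The picture shows the ring held between the pads at (247,258), with the jig and empty saddle undisturbed. I lift it and carry it to the mat.

Call:
drive_tool(
  rows=[
    [0,0,0,0,0,-0.02,0],
    [0,0,0,0,0,-0.03,0],
    [0,0,0,0,0,-0.03,0],
    [0,0,0,0,0,0,0],
  ],
)

```text
time: 7.82
tool_pos: [0.4577, -0.3544, 0.1287]
tcp_rot: [2.357, 2.058, 0.003]
wrist_force: [1.2, -0.5, -2.3]
width: 0.565
grip_force: 63.7
```

Call:
drive_tool(
  rows=[
    [0,0,0,0.0315,-0.0045,0,0],
    [0,0,0,0.0315,-0.0045,0,0],
    [0,0,0,0.0315,-0.0045,0,0],
    [0,0,0,0.0315,-0.0045,0,0],
    [0,0,0,0.0315,-0.0045,0,0],
    [0,0,0,0.0315,-0.0045,0,0],
    [0,0,0,0.0315,-0.0045,0,0],
    [0,0,0,0,0,0,0],
  ],
)

```text
time: 8.48
tool_pos: [0.4507, -0.1234, 0.12]
tcp_rot: [-2.361, -2.067, -0.001]
wrist_force: [-0.1, 0.2, -3.7]
width: 0.562
grip_force: 63.6
```

```bash
python3 -c "
from h import *
to(.4536,-.129,.0085,-7.7)
snap('wrist','w4.png')
p=snap('side');print([(m['score'],m['bbox']) for m in masks_of(p,'weight')[:2]])"
```

```text
tcp [ 0.4507 -0.1234  0.12  ] yaw -7.59 tilt [-0.002   0.0036] | shift [-0.0056  0.0039  0.1115] turn z 0.11 w 0.562 F [-0.1  0.2 -3.7] grip 63.6 t 8.48
[(0.83, [207.9, 161.4, 232.8, 187.2])]
```

View pics/w4.png

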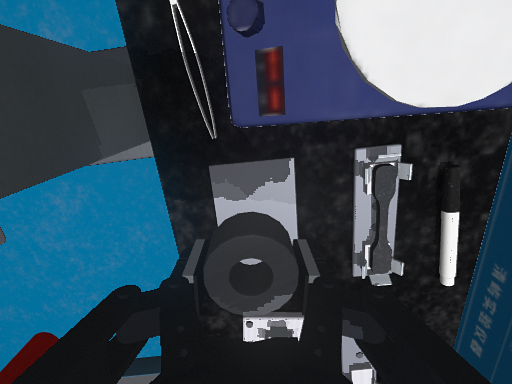

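The ring hangs level between the pads over the mat; the loaded saddle at (378,215) and the marker pen are clear of it. Lowering.

Call:
drive_tool(
  rows=[
    [0,0,0,0,0,0.03,0],
    [0,0,0,0,0,0.03,0],
    [0,0,0,0,0,0.03,0],
    [0,0,0,0,0,0,0],
    [0,0,0,0,0,0,0],
    [0,0,0,0,0,0,0],
  ],
)

```text
time: 9.13
tool_pos: [0.4533, -0.1296, 0.0322]
tcp_rot: [2.367, 2.064, 0.001]
wrist_force: [-0.5, 0.6, -3.2]
width: 0.566
grip_force: 64.6
```

```bash
python3 -c "
from h import *
to(.4536,-.129,.0085,-7.7)"
```

```text
tcp [ 0.4533 -0.1296  0.0322] yaw -7.84 tilt [ 0.0013 -0.0006] | shift [0.0007 0.0002 0.0237] turn z -0.14 w 0.566 F [-0.5  0.6 -3.2] grip 64.6 t 9.13
```

Call:
drive_tool(
  rows=[
    [0,0,0,0,0,0.008,0],
    [0,0,0,0,0,0.008,0],
    [0,0,0,0,0,0.003,0],
    [0,0,0,0,0,0,0],
    [0,0,0,0,0,0,0],
    [0,0,0,0,0,0,0],
  ],
)

```text
time: 9.63
tool_pos: [0.4524, -0.1285, 0.0125]
tcp_rot: [2.366, 2.066, 0.0]
wrist_force: [-1.3, -0.5, -4.0]
width: 0.563
grip_force: 64.6
```

Call:
drive_tool(
  rows=[
    [0,0,0,0,0,0.002,0],
    [0,0,0,0,0,0.001,0],
    [0,0,0,0,0,0,0],
    [0,0,0,0,0,0,0],
    [0,0,0,0,0,0,0],
  ],
)

```text
time: 10.05
tool_pos: [0.4523, -0.1284, 0.0093]
tcp_rot: [2.367, 2.066, 0.0]
wrist_force: [0.7, -0.4, -3.6]
width: 0.561
grip_force: 64.6
```

Call:
drive_tool(
  rows=[
    [0,0,0,0,0,0.0015,0],
    [0,0,0,0,0,0.0015,0],
    [0,0,0,0,0,0,0],
    [0,0,0,0,0,0,0],
    [0,0,0,0,0,0,0],
  ],
)

```text
time: 10.47
tool_pos: [0.4526, -0.1285, 0.0071]
tcp_rot: [2.367, 2.066, 0.0]
wrist_force: [-3.8, 1.9, 5.5]
width: 0.568
grip_force: 65.4
```

Call:
drive_tool(
  rows=[
    [0,0,0,0,0,0,1],
    [0,0,0,0,0,0,1],
    [0,0,0,0,0,0,1],
    [0,0,0,0,0,0,1],
    [0,0,0,0,0,-0.02,1],
    [0,0,0,0,0,-0.03,1],
    [0,0,0,0,0,-0.04,1],
    [0,0,0,0,0,-0.04,1],
  ],
)

```text
time: 11.13
tool_pos: [0.451, -0.128, 0.1366]
tcp_rot: [-2.365, -2.064, 0.002]
wrist_force: [2.0, 0.8, 0.2]
width: 0.998
grip_force: 0.0
```

Call:
drive_tool(
  rows=[
    [0,0,0,-0.0315,0.0045,0,1],
    [0,0,0,-0.0315,0.0045,0,1],
    [0,0,0,-0.0315,0.0045,0,1],
    [0,0,0,-0.0315,0.0045,0,1],
    [0,0,0,-0.0315,0.0045,0,1],
    [0,0,0,-0.0315,0.0045,0,1],
    [0,0,0,-0.0315,0.0045,0,1],
    [0,0,0,0,0,0,1],
  ],
)

```text
time: 11.8
tool_pos: [0.4541, -0.3568, 0.1368]
tcp_rot: [2.367, 2.059, -0.002]
wrist_force: [0.7, -0.7, 0.8]
width: 0.998
grip_force: 0.0
```

Call:
drive_tool(
  rows=[
    [0,0,0,0,0,0,0.5],
    [0,0,0,0,0,0,0.5],
    [0,0,0,0,0,0,0.5],
    [0,0,0,0,0,0,0.5],
  ],
)

```text
time: 12.13
tool_pos: [0.4536, -0.3498, 0.1361]
tcp_rot: [-2.365, -2.067, -0.0]
wrist_force: [0.0, -0.2, -0.4]
width: 0.503
grip_force: 0.0
```

```bash
python3 - <<'E'
from h import *
to(.4528,-.351,.05,-7.7)
p=snap('wrist','w5.png')
for n in ['press_plate','weight','specimen_cured','saddle_fresh','mat','jig']:
    print(n,[(round(float(m['score']),2),[int(x) for x in m['bbox']]) for m in masks_of(p,n)[:4]])
for x in [(.4528,-.351,.078),(.4528,-.351,.04)]: print(proj(p,x))
import pickle;pickle.dump({k:p[k] for k in ('color','intrinsics','W')},open('w5.pkl','wb'))
E
```

```text
tcp [ 0.4536 -0.3498  0.1361] yaw -7.69 tilt [-0.0004  0.0006] | shift [-0.0013 -0.0006  0.0861] turn z 0.01 w 0.503 F [ 0.  -0.2 -0.4] grip 0.0 t 12.13
press_plate [(0.77, [212, 159, 284, 238])]
weight []
specimen_cured [(0.92, [238, 135, 262, 251])]
saddle_fresh [(0.91, [334, 0, 401, 55])]
mat [(0.82, [174, 2, 272, 76])]
jig [(0.63, [204, 114, 295, 260])]
[249.9615007  215.02725095]
[250.07712739 198.74471736]
```

View pics/w5.png

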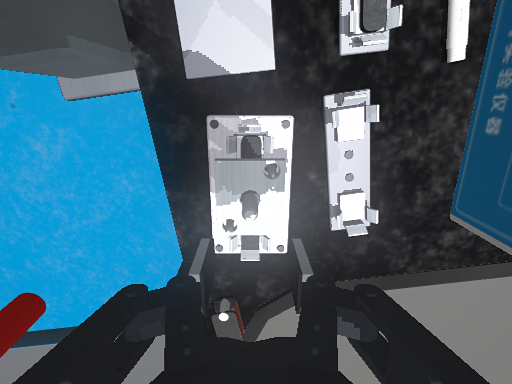

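The stem top shows at (250,214), within a pixel of my prediction, and the plate lies square on the jig. I descend and grip the stem.

Call:
drive_tool(
  rows=[
    [0,0,0,-0.001,-0.0005,0.03,0.5],
    [0,0,0,0,0,0.03,0.5],
    [0,0,0,0,0,0.027,0.5],
    [0,0,0,0,0,0,0.5],
    [0,0,0,0,0,0,0.5],
    [0,0,0,0,0,0,0.5],
    [0,0,0,0,0,0,0.3],
    [0,0,0,0,0,0,0.3],
  ],
)

```text
time: 13.15
tool_pos: [0.4545, -0.3534, 0.0516]
tcp_rot: [2.364, 2.063, 0.001]
wrist_force: [-0.8, -0.3, -0.2]
width: 0.302
grip_force: 0.0
```

Call:
drive_tool(
  rows=[
    [0,0,0,0,0,0,0],
    [0,0,0,0,0,0,0],
    [0,0,0,0,0,0,0],
    [0,0,0,0,0,0,0],
    [0,0,0,0,0,0,0],
  ],
)

```text
time: 13.57
tool_pos: [0.4539, -0.353, 0.0511]
tcp_rot: [2.365, 2.064, 0.0]
wrist_force: [-1.7, 0.2, 6.4]
width: 0.14
grip_force: 58.6
```

```bash
python3 -c "
from h import *
to(.4528,-.351,.05,-7.7)"
```

```text
tcp [ 0.4539 -0.353   0.0511] yaw -7.76 tilt [ 0.0019 -0.0018] | shift [ 0.0018 -0.0014  0.0011] turn z -0.06 w 0.14 F [-1.7  0.2  6.4] grip 58.6 t 13.57
```

Call:
drive_tool(
  rows=[
    [0,0,0,0,0,-0.01,0],
    [0,0,0,0,0,-0.02,0],
    [0,0,0,0,0,-0.03,0],
    [0,0,0,0,0,-0.03,0],
    [0,0,0,0,0,0,0],
    [0,0,0,0,0,0,0],
    [0,0,0,0,0,0,0],
  ],
)

```text
time: 14.15
tool_pos: [0.4523, -0.3515, 0.1386]
tcp_rot: [-2.366, -2.065, 0.0]
wrist_force: [0.1, 0.3, -4.3]
width: 0.137
grip_force: 58.9
```

```bash
python3 - <<'E'
from h import *
to(.4515,-.2005,.14,-1.8)
p=snap('wrist')
print([(round(float(m['score']),2),[int(x) for x in m['bbox']]) for m in masks_of(p,'press_plate')])
cv2.imwrite('pics/w6.png',p['color'][:,:,::-1])
E
```

```text
tcp [ 0.4523 -0.3515  0.1386] yaw -7.77 tilt [-0.0011  0.001 ] | shift [ 0.1495 -0.0212 -0.0012] turn z -5.97 w 0.137 F [ 0.1  0.3 -4.3] grip 58.9 t 14.15
[(0.78, [197, 179, 302, 291])]
```

View pics/w6.png

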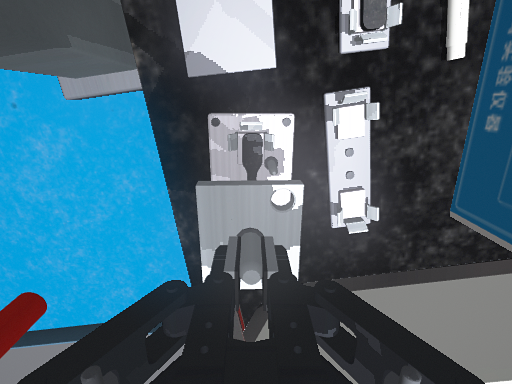

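The plate hangs level and square in the gripper (edge at row 182), and the cured specimen stayed in the nest at (252,150).

Call:
drive_tool(
  rows=[
    [0,0,0,0.03,-0.0042,0,0],
    [0,0,0,0.03,-0.0042,0,0],
    [0,0,0,0.03,-0.0042,0,0],
    [0,0,0,0.03,-0.0042,0,0],
    [0,0,0,0.0295,-0.0044,0,0],
    [0,0,-5.97,0,0,0.0,0],
    [0,0,0,0,0,0.03,0],
    [0,0,0,0,0,0.03,0],
  ],
)

```text
time: 14.92
tool_pos: [0.4535, -0.2009, 0.0794]
tcp_rot: [2.252, 2.186, 0.002]
wrist_force: [0.0, -0.1, -3.9]
width: 0.141
grip_force: 58.9
```

Call:
drive_tool(
  rows=[
    [0,0,0,0,0,0.03,0],
    [0,0,0,0,0,0.01,0],
    [0,0,0,0,0,0,0],
    [0,0,0,0,0,0,0],
    [0,0,0,0,0,0,0],
    [0,0,0,0,0,0,0],
  ],
)

```text
time: 15.42
tool_pos: [0.454, -0.2021, 0.0412]
tcp_rot: [2.254, 2.184, 0.002]
wrist_force: [0.2, 0.4, -3.3]
width: 0.138
grip_force: 59.0
```

```bash
python3 -c "
from h import *
to(.4515,-.2005,.0241,-1.8)"
```

```text
tcp [ 0.454  -0.2021  0.0412] yaw -1.81 tilt [ 0.0033 -0.0016] | shift [ 0.0015 -0.0026  0.0171] turn z -0.01 w 0.138 F [ 0.2  0.4 -3.3] grip 59.0 t 15.42
```

Call:
drive_tool(
  rows=[
    [0,0,0,0,0,0.006,0],
    [0,0,0,0,0,0.005,0],
    [0,0,0,0,0,0.003,0],
    [0,0,0,0,0,0,0],
    [0,0,0,0,0,0,0],
    [0,0,0,0,0,0,0],
  ],
)

```text
time: 15.92
tool_pos: [0.4521, -0.201, 0.0252]
tcp_rot: [-2.256, -2.186, 0.0]
wrist_force: [-0.7, 0.4, -2.7]
width: 0.136
grip_force: 59.0
```

Call:
drive_tool(
  rows=[
    [0,0,0,0,0,0.001,0],
    [0,0,0,0,0,0.001,0],
    [0,0,0,0,0,0.001,0],
    [0,0,0,0,0,0,0],
    [0,0,0,0,0,0,0],
  ],
)

```text
time: 16.33
tool_pos: [0.4521, -0.2011, 0.0243]
tcp_rot: [-2.255, -2.186, 0.001]
wrist_force: [-7.6, 2.6, 14.6]
width: 0.138
grip_force: 60.6
```

Call:
drive_tool(
  rows=[
    [0,0,0,0,0,0,0.5],
    [0,0,0,0,0,0,0.5],
    [0,0,0,0,0,0,0.5],
    [0,0,0,0,0,-0.02,0.5],
    [0,0,0,0,0,-0.03,0.5],
    [0,0,0,0,0,-0.035,0.5],
    [0,0,0,0,0,-0.035,0.5],
  ],
)

```text
time: 16.92
tool_pos: [0.4515, -0.2007, 0.1427]
tcp_rot: [-2.255, -2.185, 0.001]
wrist_force: [0.6, -0.3, 0.3]
width: 0.5
grip_force: 0.0
```

Call:
drive_tool(
  rows=[
    [0,0,0,0,0.02,0,0.5],
    [0,0,0,0,0.02,0,0.5],
    [0,0,0,0,0,0,0.5],
    [0,0,0,0,0,0,0.5],
    [0,0,0,0,0,0,0.5],
    [0,0,0,0,0,0,0.5],
  ],
)

```text
time: 17.42
tool_pos: [0.4908, -0.202, 0.1412]
tcp_rot: [-2.254, -2.185, 0.002]
wrist_force: [0.1, -0.8, 0.6]
width: 0.5
grip_force: 0.0
```

```bash
python3 - <<'E'
from h import *
to(.4528,-.351,.05,-7.7)
p=snap('wrist')
import pickle;pickle.dump({k:p[k] for k in ('color','intrinsics','W')},open('w7.pkl','wb'))
c=p['color'][80:320,180:480,::-1];cv2.imwrite('pics/w7.png',cv2.resize(c,(750,600),interpolation=cv2.INTER_CUBIC))
E
```

```text
tcp [ 0.4908 -0.202   0.1412] yaw -1.8 tilt [-0.0023  0.0009] | shift [-0.1502 -0.0331  0.0912] turn z 5.9 w 0.5 F [ 0.1 -0.8  0.6] grip 0.0 t 17.42
```

View pics/w7.png

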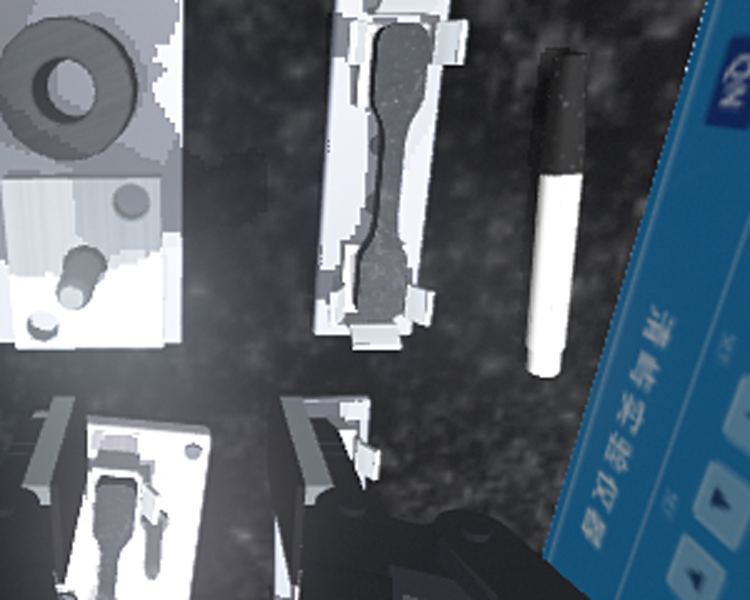

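Ring and plate stand on the mat at (70,88) and (80,270). The fresh specimen spans from its far end at (403,22) to its near end at (382,320), with the waist near (392,180).

```bash
python3 - <<'E'
from h import *
import pickle;p=pickle.load(open('w7.pkl','rb'))
a=lambda u,v,z:(at(p,180+u/2.5,80+v/2.5,z)[:2]*1000).round(1).tolist()
g=p['color'][80:320,180:480].mean(2)
for r in (30,62,70,75,80,115,123): print(r*2.5,[int(x) for x in g[r,135:178]])
print('ends',a(404,23,.022),a(383,319,.022))
print('waist L,R',a(382,185,.022),a(403,185,.022))
print('endL,R top',a(376,60,.022),a(431,60,.022),'bot',a(359,290,.022),a(408,290,.022))
print('base bot',a(314,335,.006),a(411,335,.006),'left edge',a(336,0,.006))
E
```

```text
75.0 [246, 245, 244, 245, 252, 154, 132, 112, 178, 255, 255, 255, 207, 55, 33, 109, 104, 103, 103, 100, 102, 101, 103, 105, 102, 105, 100, 100, 99, 99, 100, 102, 106, 119, 99, 127, 243, 241, 238, 240, 244, 130, 46]
155.0 [242, 242, 242, 242, 242, 242, 242, 242, 242, 242, 243, 250, 151, 137, 142, 135, 61, 47, 80, 107, 104, 103, 112, 103, 101, 97, 144, 243, 240, 247, 247, 247, 247, 246, 246, 246, 252, 186, 60, 39, 43, 45, 45]
175.0 [241, 241, 241, 241, 241, 241, 241, 241, 241, 243, 249, 150, 135, 138, 143, 77, 53, 53, 103, 106, 114, 105, 103, 103, 99, 133, 253, 249, 246, 246, 246, 246, 246, 246, 246, 251, 255, 97, 40, 45, 46, 45, 44]
187.5 [241, 241, 241, 241, 241, 241, 241, 241, 241, 242, 248, 150, 135, 140, 143, 66, 51, 105, 117, 119, 110, 109, 111, 108, 100, 208, 251, 247, 246, 246, 245, 246, 246, 246, 248, 245, 103, 48, 49, 52, 51, 50, 49]
200.0 [241, 240, 240, 240, 240, 240, 241, 241, 240, 242, 249, 118, 96, 100, 77, 56, 55, 117, 115, 112, 109, 116, 114, 107, 138, 252, 248, 246, 246, 245, 245, 246, 245, 246, 251, 183, 64, 47, 51, 49, 48, 47, 50]
287.5 [119, 155, 224, 255, 255, 226, 93, 53, 81, 106, 115, 114, 118, 116, 116, 117, 119, 114, 110, 115, 120, 117, 124, 122, 115, 113, 120, 130, 232, 233, 227, 210, 174, 137, 118, 86, 69, 66, 67, 63, 65, 62, 61]
307.5 [229, 229, 249, 255, 255, 255, 253, 102, 117, 117, 117, 120, 118, 118, 122, 128, 128, 122, 121, 118, 116, 121, 123, 121, 121, 119, 101, 242, 227, 222, 224, 226, 229, 232, 231, 170, 255, 247, 83, 53, 57, 57, 56]
ends [574.8, -109.8] [575.1, -223.8]
waist L,R [570.9, -168.1] [579.0, -168.3]
endL,R top [565.6, -122.1] [585.6, -122.7] bot [564.5, -210.8] [584.3, -211.4]
base bot [550.1, -237.1] [592.9, -238.4] left edge [553.6, -100.5]
```

Call:
drive_tool(
  rows=[
    [0,0,5.9,0,0,0,0.4],
    [0,0,0,-0.0306,-0.0036,0,0.4],
    [0,0,0,-0.0306,-0.0036,0,0.4],
    [0,0,0,-0.0306,-0.0036,0,0.4],
    [0,0,0,-0.0306,-0.0036,0,0.4],
    [0,0,0,-0.0306,-0.0036,0,0.4],
    [0,0,0,0,0,0.03,0.4],
    [0,0,0,0,0,0.03,0.4],
  ],
)

```text
time: 18.13
tool_pos: [0.4546, -0.3551, 0.084]
tcp_rot: [2.364, 2.059, 0.001]
wrist_force: [-0.4, -0.5, -1.1]
width: 0.403
grip_force: 0.0
```

Call:
drive_tool(
  rows=[
    [0,0,0,0,0,0,0.4],
    [0,0,0,0,0,0,0.4],
    [0,0,0,0,0,0,0.4],
    [0,0,0,0,0,0,0.4],
    [0,0,0,0,0,0,0.4],
  ],
)

```text
time: 18.55
tool_pos: [0.4553, -0.3522, 0.0845]
tcp_rot: [2.362, 2.066, 0.001]
wrist_force: [-0.2, -0.3, 0.4]
width: 0.401
grip_force: 0.0
```

```bash
python3 - <<'E'
from h import *
to(.4526,-.3512,.018,-7.7)
p=snap('wrist')
c=p['color'][100:340,110:410,::-1];cv2.imwrite('pics/w8.png',cv2.resize(c,(750,600),interpolation=cv2.INTER_CUBIC))
ex=np.array([np.cos(np.radians(-7.7)),np.sin(np.radians(-7.7))]);ey=np.array([-ex[1],ex[0]])
for l in [(0,0,.03),(0,57.5,.03),(0,-57.5,.03),(20,27,.053),(-20,-27,.053)]:
    q=proj(p,[*(np.array([.4526,-.3512])+(ex*l[0]+ey*l[1])/1000),l[2]]);print(l,((q-[110,100])*2.5).round(0))
E
```

```text
tcp [ 0.4553 -0.3522  0.0845] yaw -7.66 tilt [ 0.0028 -0.0023] | shift [ 0.0008 -0.003   0.0664] turn z 0.04 w 0.401 F [-0.2 -0.3  0.4] grip 0.0 t 18.55
(0, 0, 0.03) [342. 286.]
(0, 57.5, 0.03) [342. 101.]
(0, -57.5, 0.03) [343. 441.]
(20, 27, 0.053) [416. 228.]
(-20, -27, 0.053) [274. 402.]
```

View pics/w8.png

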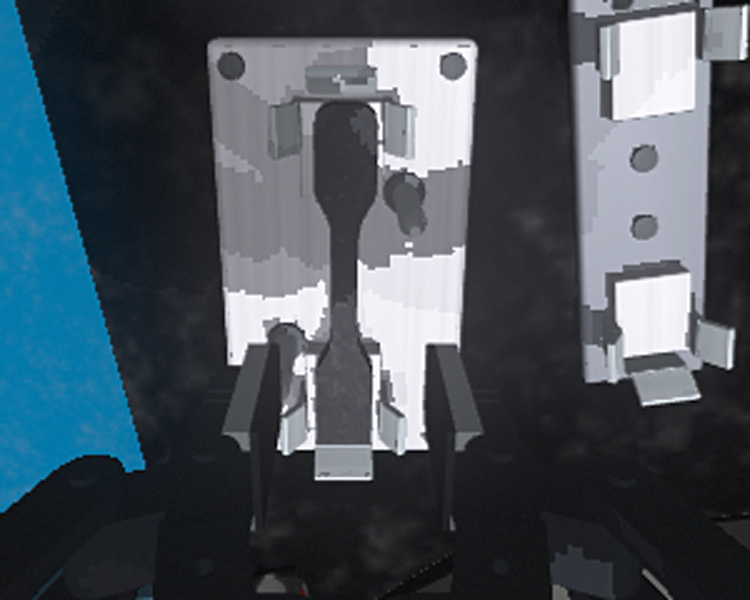

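The cured specimen spans (346,101) to (343,443) with its waist at (343,290). My estimate projects to (342,286), and the fingers need about 3 mm in −y of the tool.

Call:
drive_tool(
  rows=[
    [0,0,0,0.0005,-0.003,0.02,0.4],
    [0,0,0,0,0,0.02,0.4],
    [0,0,0,0,0,0.012,0.4],
    [0,0,0,0,0,0,0.4],
    [0,0,0,0,0,0,0.4],
    [0,0,0,0,0,0,0.4],
    [0,0,0,0,0,0,0.4],
  ],
  force=40,
)

```text
time: 19.18
tool_pos: [0.452, -0.3515, 0.0317]
tcp_rot: [2.364, 2.066, 0.001]
wrist_force: [0.2, -0.5, -0.2]
width: 0.403
grip_force: 0.0
```

```bash
python3 -c "
from h import *
to(.4526,-.3512,.018,-7.7)"
```

```text
tcp [ 0.452  -0.3515  0.0317] yaw -7.69 tilt [ 0.0019 -0.0016] | shift [0.0004 0.0005 0.0137] turn z 0.01 w 0.403 F [ 0.2 -0.5 -0.2] grip 0.0 t 19.18
```

Call:
drive_tool(
  rows=[
    [0,0,0,0,0,0.006,0.4],
    [0,0,0,0,0,0.0065,0.4],
    [0,0,0,0,0,0,0.4],
    [0,0,0,0,0,0,0.4],
    [0,0,0,0,0,0,0.2],
    [0,0,0,0,0,0,0.2],
    [0,0,0,0,0,0,0.2],
    [0,0,0,0,0,0,0.2],
  ],
)

```text
time: 19.85
tool_pos: [0.4511, -0.3508, 0.018]
tcp_rot: [2.365, 2.067, 0.0]
wrist_force: [0.5, -0.5, -0.0]
width: 0.194
grip_force: 0.0
```

Call:
drive_tool(
  rows=[
    [0,0,0,0,0,0,0],
    [0,0,0,0,0,0,0],
    [0,0,0,0,0,0,0],
    [0,0,0,0,0,0,0],
  ],
)

```text
time: 20.18
tool_pos: [0.4522, -0.3512, 0.0184]
tcp_rot: [2.364, 2.066, 0.001]
wrist_force: [4.7, -0.7, -0.2]
width: 0.086
grip_force: 41.9
```

```bash
python3 -c "
from h import *
to(.4526,-.3512,.018,-7.7)"
```

```text
tcp [ 0.4522 -0.3512  0.0184] yaw -7.71 tilt [ 0.0023 -0.0012] | shift [0.0001 0.0004 0.0004] turn z -0.01 w 0.086 F [ 4.7 -0.7 -0.2] grip 41.9 t 20.18
```

Call:
drive_tool(
  rows=[
    [0,0,0,0,0,-0.01,0],
    [0,0,0,0,0,-0.03,0],
    [0,0,0,0,0,-0.03,0],
    [0,0,0,0,0,-0.03,0],
    [0,0,0,0,0,0,0],
    [0,0,0,0,0,0,0],
  ],
)

```text
time: 20.68
tool_pos: [0.4517, -0.3517, 0.1201]
tcp_rot: [2.363, 2.065, -0.0]
wrist_force: [-0.1, -0.1, -0.4]
width: 0.084
grip_force: 41.4
```

Call:
drive_tool(
  rows=[
    [0,0,0,0.0059,0.0255,0,0],
    [0,0,0,0.0059,0.0255,0,0],
    [0,0,0,0.0059,0.0255,0,0],
    [0,0,0,0.0059,0.0255,0,0],
    [0,0,-4.1,0,0,0,0],
    [0,0,-4.1,0,0,0,0],
    [0,0,0,0,0,0,0],
    [0,0,0,0,0,0,0],
  ],
)

```text
time: 21.35
tool_pos: [0.5537, -0.3401, 0.1155]
tcp_rot: [-2.211, -2.226, 0.002]
wrist_force: [-0.9, 0.8, 0.0]
width: 0.082
grip_force: 41.4
```

Call:
drive_tool(
  rows=[
    [0,0,0,0,0,0,0],
    [0,0,0,0,0,0,0],
    [0,0,0,0,0,0,0],
  ],
)

```text
time: 21.6
tool_pos: [0.5547, -0.341, 0.1175]
tcp_rot: [-2.213, -2.229, 0.0]
wrist_force: [-0.8, -0.2, -0.9]
width: 0.084
grip_force: 41.4
```

```bash
python3 - <<'E'
from h import *
to(.5567,-.3414,.0104,.5)
p=snap('wrist')
import pickle;pickle.dump({k:p[k] for k in ('color','intrinsics','W')},open('w9.pkl','wb'))
c=p['color'][110:310,150:350,::-1];cv2.imwrite('pics/w9.png',cv2.resize(c,(600,600),interpolation=cv2.INTER_CUBIC))
E
```

```text
tcp [ 0.5547 -0.341   0.1175] yaw 0.43 tilt [-0.0005  0.0002] | shift [-0.0004  0.002   0.1071] turn z -0.07 w 0.084 F [-0.8 -0.2 -0.9] grip 41.4 t 21.6
```

View pics/w9.png

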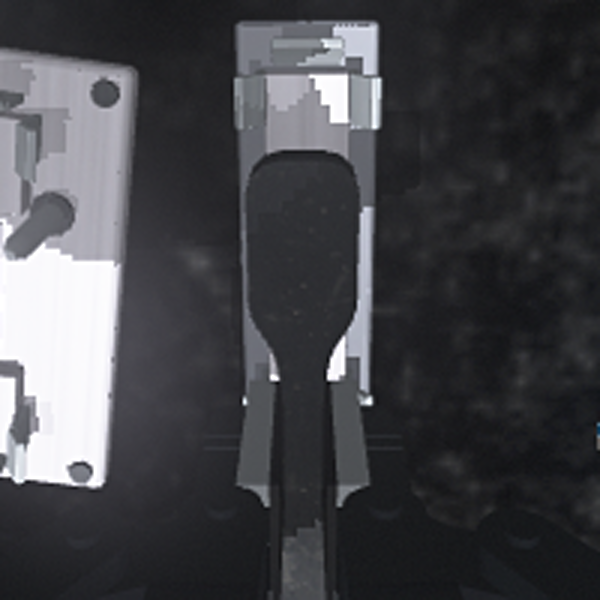

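The held specimen runs straight, its end centred at (302,160). The saddle's top edge spans (236..379, 22) and its guides (235..382, 100).

```bash
python3 - <<'E'
from h import *
import pickle;p=pickle.load(open('w9.pkl','rb'))
a=lambda u,v,z:(at(p,150+u/3,110+v/3,z)[:2]*1000).round(1).tolist()
print('spec end',a(302.5,153,.129),'waist',a(303,370,.129),'sides',a(246,200,.129),a(359,200,.129))
print('saddle top edge',a(236,22,.006),a(379,22,.006),'base low corners',a(245,402,.006),a(372,402,.006),'guide outer',a(235,78,.028),a(382,78,.028),'back guide',a(272,48,.024),a(346,48,.024))
print('tcp',p['W'])
E
```

```text
spec end [554.4, -283.6] waist [554.8, -322.7] sides [545.1, -291.6] [563.8, -291.4]
saddle top edge [534.4, -270.4] [577.2, -270.0] base low corners [535.2, -398.7] [579.7, -398.3] guide outer [535.6, -284.2] [576.6, -283.8] back guide [545.8, -276.3] [566.5, -276.1]
tcp [[ 9.99966198e-01 -7.96709487e-03 -2.03173966e-03  5.54128200e-01]
 [ 8.19346497e-03  9.44985757e-01  3.27008847e-01 -2.55809334e-01]
 [-6.85345458e-04 -3.27014440e-01  9.45019093e-01  2.58997035e-01]
 [ 0.00000000e+00  0.00000000e+00  0.00000000e+00  1.00000000e+00]]
```

Call:
drive_tool(
  rows=[
    [0,0,-0.1,-0.0008,0.002,0.03,0],
    [0,0,0,0,0,0.03,0],
    [0,0,0,0,0,0.02,0],
    [0,0,0,0,0,0,0],
    [0,0,0,0,0,0,0],
    [0,0,0,0,0,0,0],
    [0,0,0,0,0,0,0],
  ],
)

```text
time: 22.23
tool_pos: [0.5588, -0.3429, 0.0402]
tcp_rot: [2.207, 2.23, 0.001]
wrist_force: [-0.1, -0.1, -0.1]
width: 0.085
grip_force: 41.4
```

```bash
python3 -c "
from h import *
to(.5567,-.3418,.0114,.6)"
```

```text
tcp [ 0.5588 -0.3429  0.0402] yaw 0.59 tilt [ 0.0034 -0.0022] | shift [ 0.0012 -0.0022  0.0288] turn z -0.01 w 0.085 F [-0.1 -0.1 -0.1] grip 41.4 t 22.23
```

Call:
drive_tool(
  rows=[
    [0,0,0,0.0012,-0.0022,0.005,0],
    [0,0,0,0,0,0.005,0],
    [0,0,0,0,0,0,0],
    [0,0,0,0,0,0,0],
    [0,0,0,0,0,0,0],
    [0,0,0,0,0,0,0],
  ],
)

```text
time: 22.73
tool_pos: [0.5551, -0.3406, 0.0279]
tcp_rot: [2.21, 2.233, 0.0]
wrist_force: [-0.2, -0.1, -0.4]
width: 0.083
grip_force: 41.4
```

```bash
python3 -c "
from h import *
to(.5567,-.3418,.0114,.6)"
```

```text
tcp [ 0.5551 -0.3406  0.0279] yaw 0.6 tilt [ 0.0002 -0.0001] | shift [-0.0012  0.0016  0.0165] turn z 0.0 w 0.083 F [-0.2 -0.1 -0.4] grip 41.4 t 22.73
```

Call:
drive_tool(
  rows=[
    [0,0,0,-0.0006,0.001,0.005,0],
    [0,0,0,0,0,0.003,0],
    [0,0,0,0,0,0,0],
    [0,0,0,0,0,0,0],
    [0,0,0,0,0,0,0],
  ],
)

```text
time: 23.15
tool_pos: [0.5559, -0.3411, 0.0195]
tcp_rot: [-2.209, -2.233, 0.0]
wrist_force: [0.4, 0.3, 0.2]
width: 0.087
grip_force: 41.4
```

```bash
python3 -c "
from h import *
to(.5567,-.3418,.0114,.6)"
```

```text
tcp [ 0.5559 -0.3411  0.0195] yaw 0.6 tilt [-0.0004  0.0002] | shift [-0.0007  0.0008  0.0081] turn z 0.0 w 0.087 F [0.4 0.3 0.2] grip 41.4 t 23.15
```

Call:
drive_tool(
  rows=[
    [0,0,0,-0.0004,0.0005,0.003,0],
    [0,0,0,0,0,0.003,0],
    [0,0,0,0,0,0.002,0],
    [0,0,0,0,0,0,0],
    [0,0,0,0,0,0,0],
    [0,0,0,0,0,0,0],
  ],
)

```text
time: 23.65
tool_pos: [0.5565, -0.3415, 0.0117]
tcp_rot: [-2.21, -2.233, 0.0]
wrist_force: [-0.4, -0.5, -0.7]
width: 0.085
grip_force: 41.4
```

```bash
python3 -c "
from h import *
to(.5567,-.3418,.0114,.6)"
```

```text
tcp [ 0.5565 -0.3415  0.0117] yaw 0.6 tilt [-0.  0.] | shift [-0.0003  0.0002  0.0003] turn z 0.0 w 0.085 F [-0.4 -0.5 -0.7] grip 41.4 t 23.65
```

Call:
drive_tool(
  rows=[
    [0,0,0,0,0,0.001,0],
    [0,0,0,0,0,0,0],
    [0,0,0,0,0,0,0.4],
    [0,0,0,0,0,0,0.4],
    [0,0,0,0,0,0,0.4],
    [0,0,0,0,0,0,0.4],
    [0,0,0,0,0,-0.02,0.4],
    [0,0,0,0,0,-0.03,0.4],
  ],
)

```text
time: 24.32
tool_pos: [0.5535, -0.3395, 0.0571]
tcp_rot: [-2.204, -2.227, 0.003]
wrist_force: [-0.3, -0.4, -0.3]
width: 0.398
grip_force: 0.0
```

Call:
drive_tool(
  rows=[
    [0,0,0,0,0,-0.03,0.4],
    [0,0,0,0,0,-0.03,0.4],
    [0,0,0,0,0,0,0.4],
    [0,0,0,0,0,0,0.4],
    [0,0,0,0,0,0,0.4],
  ],
)

```text
time: 24.73
tool_pos: [0.5563, -0.3414, 0.1206]
tcp_rot: [-2.21, -2.233, 0.0]
wrist_force: [-1.4, 0.2, -0.6]
width: 0.398
grip_force: 0.0
```

```bash
python3 - <<'E'
from h import *
to(.5745,-.1665,.12,-1.2)
p=snap('wrist')
c=p['color'][90:330,150:350,::-1];cv2.imwrite('pics/w10.png',cv2.resize(c,(500,600),interpolation=cv2.INTER_CUBIC))
E
```

```text
tcp [ 0.5563 -0.3414  0.1206] yaw 0.6 tilt [-0.0002  0.0001] | shift [0.1747 0.0201 0.0006] turn z 1.8 w 0.398 F [-1.4  0.2 -0.6] grip 0.0 t 24.73
```

View pics/w10.png

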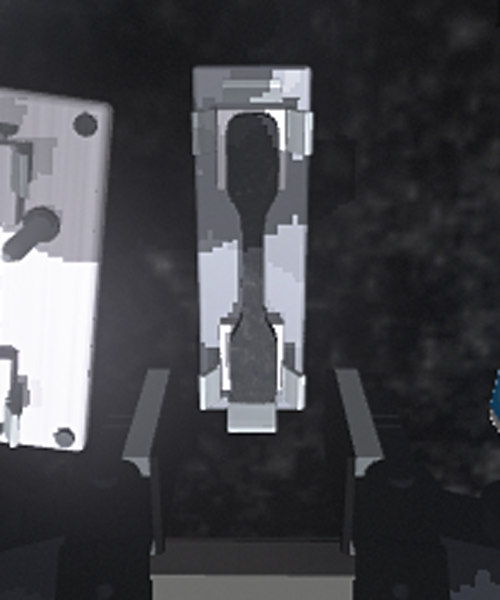

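The cured specimen lies seated in the saddle, (252,110) to (252,400), between both guide pairs. Next, the fresh one.

Call:
drive_tool(
  rows=[
    [0,0,0,0.035,0.004,0,0.4],
    [0,0,0,0.035,0.004,0,0.4],
    [0,0,0,0.035,0.004,0,0.4],
    [0,0,0,0.035,0.004,0,0.4],
    [0,0,1.8,0.0347,0.004,0,0.4],
    [0,0,0,0,0,0.03,0.4],
    [0,0,0,0,0,0.03,0.4],
    [0,0,0,0,0,0.01,0.4],
  ],
)

```text
time: 25.45
tool_pos: [0.5702, -0.1641, 0.0448]
tcp_rot: [-2.236, -2.194, 0.007]
wrist_force: [-1.2, -0.2, -0.5]
width: 0.402
grip_force: 0.0
```

Call:
drive_tool(
  rows=[
    [0,0,0,0,0,0,0.4],
    [0,0,0,0,0,0,0.4],
    [0,0,0,0,0,0,0.4],
    [0,0,0,0,0,0,0.4],
    [0,0,0,0,0,0,0.4],
  ],
)

```text
time: 25.87
tool_pos: [0.576, -0.1676, 0.0526]
tcp_rot: [2.243, 2.195, 0.002]
wrist_force: [0.3, -0.7, -0.6]
width: 0.401
grip_force: 0.0
```

```bash
python3 - <<'E'
from h import *
to(.5745,-.1665,.0104,-1.2)
p=snap('wrist')
for y in (57.5,0,-57.5):
  q=proj(p,[.5745+y*.021/1000,-.1665+y/1000,.022]);print(y,((q-[150,90])*2.5).round(0))
c=p['color'][90:330,150:350,::-1];cv2.imwrite('pics/w11.png',cv2.resize(c,(500,600),interpolation=cv2.INTER_CUBIC))
E
```

```text
tcp [ 0.576  -0.1676  0.0526] yaw -1.24 tilt [ 0.003 -0.001] | shift [ 0.0011 -0.0017  0.0422] turn z -0.04 w 0.401 F [ 0.3 -0.7 -0.6] grip 0.0 t 25.87
57.5 [245. 138.]
0 [246. 344.]
-57.5 [246. 513.]
```

View pics/w11.png

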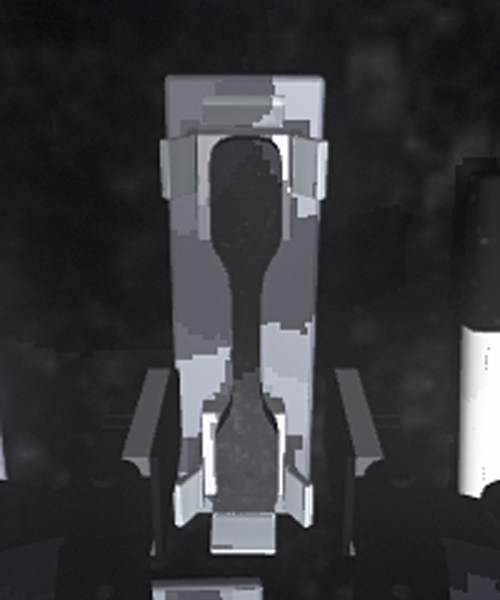

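The fresh specimen spans (246,140) to (245,512), as predicted. Descend and grip.

Call:
drive_tool(
  rows=[
    [0,0,0,0.0005,-0.001,0.015,0.4],
    [0,0,0,0,0,0.015,0.4],
    [0,0,0,0,0,0,0.4],
    [0,0,0,0,0,0,0.4],
    [0,0,0,0,0,0,0.4],
    [0,0,0,0,0,0,0.4],
  ],
)

```text
time: 26.42
tool_pos: [0.5747, -0.1665, 0.0221]
tcp_rot: [2.243, 2.197, 0.001]
wrist_force: [0.9, -0.4, -0.4]
width: 0.4
grip_force: 0.0
```

```bash
python3 -c "
from h import *
to(.5745,-.1665,.0104,-1.2)"
```

```text
tcp [ 0.5747 -0.1665  0.0221] yaw -1.2 tilt [ 0.002  -0.0007] | shift [ 0.     -0.0002  0.0117] turn z -0.0 w 0.4 F [ 0.9 -0.4 -0.4] grip 0.0 t 26.42
```

Call:
drive_tool(
  rows=[
    [0,0,0,0,0,0.005,0.4],
    [0,0,0,0,0,0.005,0.4],
    [0,0,0,0,0,0,0.4],
    [0,0,0,0,0,0,0.4],
    [0,0,0,0,0,0,0.2],
    [0,0,0,0,0,0,0.2],
    [0,0,0,0,0,0,0.2],
    [0,0,0,0,0,0,0.2],
  ],
)

```text
time: 27.08
tool_pos: [0.5738, -0.1662, 0.0109]
tcp_rot: [2.244, 2.198, 0.0]
wrist_force: [0.3, 1.3, 0.5]
width: 0.202
grip_force: 0.0
```

Call:
drive_tool(
  rows=[
    [0,0,0,0,0,0,0],
    [0,0,0,0,0,0,0],
    [0,0,0,0,0,0,0],
    [0,0,0,0,0,0,0],
  ],
)

```text
time: 27.42
tool_pos: [0.574, -0.1662, 0.011]
tcp_rot: [2.244, 2.198, 0.0]
wrist_force: [-0.3, 0.7, 1.1]
width: 0.079
grip_force: 40.8
```

```bash
python3 -c "
from h import *
to(.5745,-.1665,.0104,-1.2)"
```

```text
tcp [ 0.574  -0.1662  0.011 ] yaw -1.2 tilt [ 0.0006 -0.0001] | shift [-0.0003  0.0005  0.0006] turn z -0.0 w 0.079 F [-0.3  0.7  1.1] grip 40.8 t 27.42
```

Call:
drive_tool(
  rows=[
    [0,0,0,0,0,-0.01,0],
    [0,0,0,0,0,-0.03,0],
    [0,0,0,0,0,-0.035,0],
    [0,0,0,0,0,-0.035,0],
    [0,0,0,0,0,0,0],
  ],
)

```text
time: 27.83
tool_pos: [0.579, -0.1679, 0.1298]
tcp_rot: [2.236, 2.19, 0.01]
wrist_force: [1.6, -0.8, 0.6]
width: 0.089
grip_force: 40.6
```

Call:
drive_tool(
  rows=[
    [0,0,0,-0.0312,-0.0196,0,0],
    [0,0,0,-0.0312,-0.0196,0,0],
    [0,0,0,-0.0312,-0.0196,0,0],
    [0,0,0,-0.0312,-0.0196,0,0],
    [0,0,0,-0.0312,-0.0196,0,0],
    [0,0,6.5,-0.0315,-0.0197,0,0],
    [0,0,0,0,0,0,0],
    [0,0,0,0,0,0,0],
  ],
)

```text
time: 28.5
tool_pos: [0.4509, -0.3527, 0.1212]
tcp_rot: [2.369, 2.063, 0.0]
wrist_force: [0.6, -0.1, -0.3]
width: 0.084
grip_force: 40.6
```

Call:
drive_tool(
  rows=[
    [0,0,0,0,0,0.02,0],
    [0,0,0,0,0,0.02,0],
    [0,0,0,0,0,0.02,0],
    [0,0,0,0,0,0,0],
    [0,0,0,0,0,0,0],
    [0,0,0,0,0,0,0],
    [0,0,0,0,0,0,0],
  ],
)

```text
time: 29.08
tool_pos: [0.4535, -0.3515, 0.0625]
tcp_rot: [2.362, 2.067, 0.001]
wrist_force: [0.6, 0.2, -0.2]
width: 0.085
grip_force: 40.6
```

```bash
python3 - <<'E'
from h import *
to(.4524,-.3512,.019,-7.7)
p=snap('wrist')
c=p['color'][90:330,150:350,::-1];cv2.imwrite('pics/w12.png',cv2.resize(c,(500,600),interpolation=cv2.INTER_CUBIC))
E
```

```text
tcp [ 0.4535 -0.3515  0.0625] yaw -7.63 tilt [ 0.0021 -0.0017] | shift [ 0.0002 -0.0012  0.0435] turn z 0.07 w 0.085 F [ 0.6  0.2 -0.2] grip 40.6 t 29.08
```

View pics/w12.png

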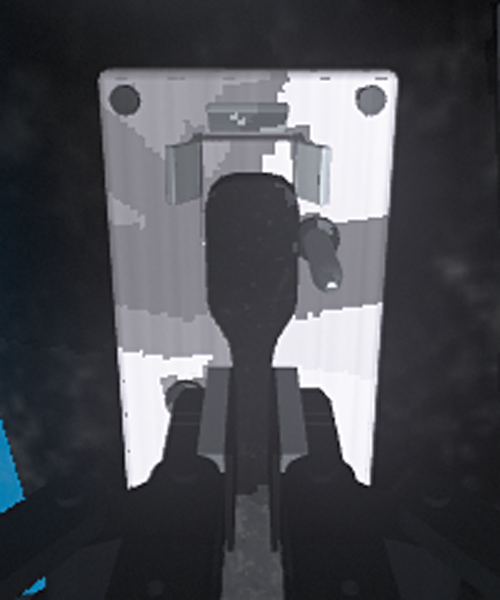

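The specimen, straight in the pads at (252,270), sits about 1 mm right of the nest's centre line (column 248). I correct and lower it.

Call:
drive_tool(
  rows=[
    [0,0,0.07,0,-0.001,0.012,0],
    [0,0,0,0,0,0.012,0],
    [0,0,0,0,0,0,0],
    [0,0,0,0,0,0,0],
    [0,0,0,0,0,0,0],
    [0,0,0,0,0,0,0],
  ],
)

```text
time: 29.63
tool_pos: [0.4512, -0.3511, 0.0368]
tcp_rot: [2.367, 2.066, 0.0]
wrist_force: [0.1, 0.4, 0.1]
width: 0.085
grip_force: 40.6
```

```bash
python3 -c "
from h import *
to(.4524,-.3512,.019,-7.7)"
```

```text
tcp [ 0.4512 -0.3511  0.0368] yaw -7.78 tilt [ 0.0001 -0.0001] | shift [0.0001 0.0012 0.0178] turn z -0.08 w 0.085 F [0.1 0.4 0.1] grip 40.6 t 29.63
```

Call:
drive_tool(
  rows=[
    [0,0,-0.05,0,0.0008,0.004,0],
    [0,0,0,0,0,0.004,0],
    [0,0,0,0,0,0,0],
    [0,0,0,0,0,0,0],
    [0,0,0,0,0,0,0],
    [0,0,0,0,0,0,0],
  ],
)

```text
time: 30.13
tool_pos: [0.452, -0.3512, 0.0289]
tcp_rot: [2.366, 2.067, 0.0]
wrist_force: [0.3, -0.1, -0.5]
width: 0.083
grip_force: 40.6
```

```bash
python3 -c "
from h import *
to(.4524,-.3512,.019,-7.7)"
```

```text
tcp [ 0.452  -0.3512  0.0289] yaw -7.72 tilt [ 0.0002 -0.0002] | shift [0.     0.0004 0.0099] turn z -0.02 w 0.083 F [ 0.3 -0.1 -0.5] grip 40.6 t 30.13
```

Call:
drive_tool(
  rows=[
    [0,0,0,0,0.0003,0.003,0],
    [0,0,0,0,0,0.003,0],
    [0,0,0,0,0,0.003,0],
    [0,0,0,0,0,0.001,0],
    [0,0,0,0,0,0,0],
    [0,0,0,0,0,0,0],
    [0,0,0,0,0,0,0],
  ],
)

```text
time: 30.72
tool_pos: [0.4523, -0.3512, 0.019]
tcp_rot: [2.366, 2.067, 0.0]
wrist_force: [-0.6, 1.0, 4.4]
width: 0.089
grip_force: 41.1
```

```bash
python3 -c "
from h import *
to(.4524,-.3512,.019,-7.7)"
```

```text
tcp [ 0.4523 -0.3512  0.019 ] yaw -7.72 tilt [ 0.0001 -0.    ] | shift [-0.      0.0001  0.    ] turn z -0.02 w 0.089 F [-0.6  1.   4.4] grip 41.1 t 30.72
```

Contact at the expected height. Release, rise, and check the seating numerically (my picture allowance is used up).

Call:
drive_tool(
  rows=[
    [0,0,0,0,0,0,0.4],
    [0,0,0,0,0,0,0.4],
    [0,0,0,0,0,0,0.4],
    [0,0,0,0,0,0,0.4],
    [0,0,0,0,0,-0.02,0.4],
    [0,0,0,0,0,-0.03,0.4],
    [0,0,0,0,0,-0.03,0.4],
    [0,0,0,0,0,-0.03,0.4],
  ],
)

```text
time: 31.38
tool_pos: [0.4517, -0.3508, 0.1293]
tcp_rot: [-2.365, -2.066, 0.0]
wrist_force: [0.8, -0.3, 0.7]
width: 0.398
grip_force: 0.0
```

Call:
drive_tool(
  rows=[
    [0,0,0,0,0,0,0.4],
    [0,0,0,0,0,0,0.4],
    [0,0,0,0,0,0,0.4],
    [0,0,0,0,0,0,0.4],
  ],
)

```text
time: 31.72
tool_pos: [0.4511, -0.3502, 0.127]
tcp_rot: [-2.364, -2.065, 0.001]
wrist_force: [-0.7, -0.4, -0.3]
width: 0.402
grip_force: 0.0
```

```bash
python3 - <<'E'
from h import *
to(.452,-.2011,.05,-1.8)
p=snap('wrist')
for m in masks_of(p,'specimen_fresh')[:3]:
    k=m['mask'];v,u=np.nonzero(k);print(round(float(m['score']),2),[int(x) for x in m['bbox']])
    for r in (v.min()+3,(v.min()+v.max())//2,v.max()-3):
        c=u[v==r];print('  row',r,(at(p,c.min()-.5+.5,r,.03)[:2]*1000).round(1),(at(p,c.max(),r,.03)[:2]*1000).round(1))
    cm=u.mean();print('  ends',(at(p,cm,v.min(),.03)[:2]*1000).round(1),(at(p,cm,v.max(),.03)[:2]*1000).round(1))
E
```

```text
tcp [ 0.4511 -0.3502  0.127 ] yaw -7.72 tilt [-0.0024  0.002 ] | shift [ 0.1478 -0.0189  0.0773] turn z -5.92 w 0.402 F [-0.7 -0.4 -0.3] grip 0.0 t 31.72
0.83 [241, 134, 260, 250]
  row 139 [ 452.2 -296.3] [ 466.8 -298.2]
  row 194 [ 448.8 -346.7] [ 456.1 -347.7]
  row 249 [ 436.9 -403.6] [ 452.7 -405.7]
  ends [ 459.5 -294.6] [ 444.4 -408. ]
```

Specimen measures centred at (452, −351) mm with a length of 114 mm, so it is seated. Next, the plate.

Call:
drive_tool(
  rows=[
    [0,0,0,0.0297,-0.004,0,0.4],
    [0,0,0,0.0297,-0.004,0,0.4],
    [0,0,0,0.0297,-0.004,0,0.4],
    [0,0,0,0.0297,-0.004,0,0.4],
    [0,0,0,0.0297,-0.004,0,0.4],
    [0,0,-5.9,0,0,0,0.4],
    [0,0,0,0,0,0.02,0.4],
    [0,0,0,0,0,0.02,0.4],
  ],
  force=60,
)

```text
time: 32.48
tool_pos: [0.4532, -0.2009, 0.0888]
tcp_rot: [2.253, 2.186, 0.001]
wrist_force: [-0.6, 0.5, -0.2]
width: 0.399
grip_force: 0.0
```

Call:
drive_tool(
  rows=[
    [0,0,0,0,0,0,0.4],
    [0,0,0,0,0,0,0.4],
    [0,0,0,0,0,0,0.4],
    [0,0,0,0,0,0,0.4],
  ],
)

```text
time: 32.82
tool_pos: [0.453, -0.2018, 0.0897]
tcp_rot: [2.256, 2.185, 0.001]
wrist_force: [0.4, 0.2, 0.7]
width: 0.399
grip_force: 0.0
```

```bash
python3 - <<'E'
from h import *
to(.452,-.2011,.024,-1.8)
E
```

```text
tcp [ 0.453  -0.2018  0.0897] yaw -1.84 tilt [ 0.0012 -0.0006] | shift [ 0.0008 -0.0011  0.0657] turn z -0.04 w 0.399 F [0.4 0.2 0.7] grip 0.0 t 32.82
```

Call:
drive_tool(
  rows=[
    [0,0,0,0.0005,-0.0008,0.025,0.4],
    [0,0,0,0,0,0.025,0.4],
    [0,0,0,0,0,0.013,0.4],
    [0,0,0,0,0,0,0.4],
    [0,0,0,0,0,0,0.4],
    [0,0,0,0,0,0,0.4],
    [0,0,0,0,0,0,0.3],
    [0,0,0,0,0,0,0.3],
  ],
)

```text
time: 33.48
tool_pos: [0.4528, -0.2015, 0.0273]
tcp_rot: [2.254, 2.184, 0.001]
wrist_force: [-0.3, -0.4, -0.7]
width: 0.302
grip_force: 0.0
```

Call:
drive_tool(
  rows=[
    [0,0,0,0,0,0,0],
    [0,0,0,0,0,0,0],
    [0,0,0,0,0,0,0],
    [0,0,0,0,0,0,0],
    [0,0,0,0,0,0,0],
  ],
)

```text
time: 33.9
tool_pos: [0.4524, -0.2013, 0.0271]
tcp_rot: [2.255, 2.185, 0.001]
wrist_force: [-1.9, 0.2, 5.7]
width: 0.139
grip_force: 58.7
```

```bash
python3 - <<'E'
from h import *
to(.452,-.2011,.024,-1.8)
E
```

```text
tcp [ 0.4524 -0.2013  0.0271] yaw -1.81 tilt [ 0.0016 -0.001 ] | shift [ 0.0001 -0.0004  0.0031] turn z -0.01 w 0.139 F [-1.9  0.2  5.7] grip 58.7 t 33.9
```

Call:
drive_tool(
  rows=[
    [0,0,0,0,0,-0.01,0],
    [0,0,0,0,0,-0.03,0],
    [0,0,0,0,0,-0.03,0],
    [0,0,0,0,0,-0.03,0],
    [0,0,0,0,0,0,0],
  ],
)

```text
time: 34.32
tool_pos: [0.4556, -0.2028, 0.1326]
tcp_rot: [2.249, 2.179, 0.006]
wrist_force: [1.7, -0.5, -2.1]
width: 0.139
grip_force: 59.1
```

Call:
drive_tool(
  rows=[
    [0,0,0,-0.03,0.0009,0,0],
    [0,0,0,-0.03,0.0009,0,0],
    [0,0,0,-0.03,0.0009,0,0],
    [0,0,0,-0.03,0.0009,0,0],
    [0,0,0,-0.03,0.0009,0,0],
    [0,0,5.9,0,0,0,0],
    [0,0,0,0,0,0.015,0],
    [0,0,0,0,0,0.015,0],
  ],
)

```text
time: 34.98
tool_pos: [0.4513, -0.3519, 0.0957]
tcp_rot: [2.367, 2.064, 0.0]
wrist_force: [-0.4, -0.3, -3.8]
width: 0.135
grip_force: 59.0
```

Call:
drive_tool(
  rows=[
    [0,0,0,0,0,0,0],
    [0,0,0,0,0,0,0],
    [0,0,0,0,0,0,0],
    [0,0,0,0,0,0,0],
    [0,0,0,0,0,0,0],
  ],
)

```text
time: 35.4
tool_pos: [0.4519, -0.3512, 0.0969]
tcp_rot: [2.364, 2.066, 0.0]
wrist_force: [-0.5, -0.5, -3.7]
width: 0.132
grip_force: 59.0
```

```bash
python3 - <<'E'
from h import *
to(.4522,-.3514,.0541,-7.7)
p=snap('wrist')
m=masks_of(p,'press_plate')
print([(round(float(x['score']),2),[int(b) for b in x['bbox']]) for x in m[:2]])
if m:
    v,u=np.nonzero(m[0]['mask']);c=[(q,v[u==q].min()) for q in range(u.min()+6,u.max()-5)]
    f=np.polyfit(*np.array(c).T,1);print('far edge slope deg',np.degrees(np.arctan(f[0])).round(2))
    z=status.read_state()['tool_pos'][2]-.0241+.01
    for q in (u.min(),u.max()): print((at(p,q,np.polyval(f,q),z)[:2]*1000).round(1))
    print('mid',(at(p,(u.min()+u.max())/2,np.polyval(f,(u.min()+u.max())/2),z)[:2]*1000).round(1))
E
```

```text
tcp [ 0.4519 -0.3512  0.0969] yaw -7.7 tilt [ 0.0014 -0.0012] | shift [-0.0002  0.0002  0.0428] turn z 0.0 w 0.132 F [-0.5 -0.5 -3.7] grip 59.0 t 35.4
[(0.81, [198, 181, 301, 288])]
far edge slope deg 0.0
[ 426.3 -306.3]
[ 488.2 -314.7]
mid [ 457.3 -310.5]
```

```bash
python3 - <<'E'
from h import *
p=snap('wrist');s=status.read_state();M=R.from_rotvec(s['tcp_rot']).as_matrix()
for off in (.0141,.0111):   # plate top below tcp
    for y in (.037,.037+.0): print(off,[proj(p,s['tool_pos']+M@np.array([y,x,off])).round(1).tolist() for x in (-.032,0,.032)])
g=p['color'].mean(2)
for c in (215,230,285): print(c,[int(x) for x in g[174:192,c]])
g=np.array(g);print([int(x) for x in g[200,190:206]],[int(x) for x in g[200,294:310]])
im=cv2.imread('pics/w6.png').mean(2)
for c in (215,230,285): print(c,[int(x) for x in im[174:192,c]])
# hole centres: project expected hole (20,27) top
print('hole',proj(p,s['tool_pos']+M@np.array([.027,.020,.0141])).round(1),'post tip',proj(p,[.4524+.0198+.0036,-.3512-.0027+.02676,.053]).round(1))
E
```

```text
0.0141 [[197.3, 185.3], [250.7, 185.4], [304.1, 185.4]]
0.0141 [[197.3, 185.3], [250.7, 185.4], [304.1, 185.4]]
0.0111 [[196.3, 186.8], [250.7, 186.9], [305.0, 186.9]]
0.0111 [[196.3, 186.8], [250.7, 186.9], [305.0, 186.9]]
215 [180, 180, 181, 181, 181, 140, 104, 105, 104, 109, 166, 161, 161, 160, 161, 160, 161, 161]
230 [181, 181, 181, 183, 182, 123, 107, 106, 109, 113, 171, 168, 167, 166, 167, 166, 166, 165]
285 [193, 193, 193, 194, 190, 123, 128, 126, 135, 240, 255, 255, 255, 232, 184, 188, 186, 207]
[40, 42, 42, 44, 45, 44, 44, 41, 58, 163, 166, 166, 166, 166, 165, 163] [194, 220, 255, 255, 254, 254, 254, 255, 253, 107, 73, 78, 80, 79, 79, 78]
215 [203, 204, 202, 202, 202, 204, 203, 97, 102, 102, 104, 133, 163, 160, 158, 159, 158, 158]
230 [174, 173, 173, 172, 175, 175, 155, 101, 103, 105, 107, 139, 166, 164, 164, 163, 163, 163]
285 [254, 254, 254, 254, 255, 255, 160, 117, 120, 122, 192, 255, 255, 255, 242, 253, 254, 254]
hole [283.4 201. ] post tip [279.5 186.6]
```

Call:
drive_tool(
  rows=[
    [0,0,0,-0.0006,0.0002,0.008,0],
    [0,0,0,0,0,0.006,0],
    [0,0,0,0,0,0,0],
    [0,0,0,0,0,0,0],
    [0,0,0,0,0,0,0],
  ],
)

```text
time: 35.97
tool_pos: [0.4512, -0.3513, 0.0813]
tcp_rot: [-2.365, -2.066, 0.0]
wrist_force: [0.0, -0.2, -3.7]
width: 0.139
grip_force: 59.0
```

```bash
python3 - <<'E'
from h import *
to(.4522,-.3516,.0541,-7.7)
E
```

```text
tcp [ 0.4512 -0.3513  0.0813] yaw -7.72 tilt [-0.0006  0.0005] | shift [-0.0002  0.0011  0.0272] turn z -0.02 w 0.139 F [ 0.  -0.2 -3.7] grip 59.0 t 35.97
```

Call:
drive_tool(
  rows=[
    [0,0,0,0,0.0008,0.004,0],
    [0,0,0,0,0,0.004,0],
    [0,0,0,0,0,0.002,0],
    [0,0,0,0,0,0,0],
    [0,0,0,0,0,0,0],
    [0,0,0,0,0,0,0],
  ],
)

```text
time: 36.47
tool_pos: [0.4522, -0.3516, 0.0718]
tcp_rot: [-2.366, -2.067, 0.0]
wrist_force: [-0.5, 0.4, -2.8]
width: 0.134
grip_force: 59.0
```

```bash
python3 - <<'E'
from h import *
to(.4522,-.3516,.0541,-7.7)
E
```

```text
tcp [ 0.4522 -0.3516  0.0718] yaw -7.72 tilt [-0. -0.] | shift [-0.     -0.      0.0177] turn z -0.02 w 0.134 F [-0.5  0.4 -2.8] grip 59.0 t 36.47
```

The underside is now 5 mm below the post tips with no contact force, so the posts are in the holes. Continuing down.

Call:
drive_tool(
  rows=[
    [0,0,0,0,0,0.004,0],
    [0,0,0,0,0,0.004,0],
    [0,0,0,0,0,0.004,0],
    [0,0,0,0,0,0.002,0],
    [0,0,0,0,0,0,0],
    [0,0,0,0,0,0,0],
    [0,0,0,0,0,0,0],
  ],
)

```text
time: 37.05
tool_pos: [0.4522, -0.3516, 0.0578]
tcp_rot: [2.366, 2.067, -0.0]
wrist_force: [-0.1, -0.2, -2.6]
width: 0.136
grip_force: 59.0
```

Call:
drive_tool(
  rows=[
    [0,0,0,0,0,0.0015,0],
    [0,0,0,0,0,0.0015,0],
    [0,0,0,0,0,0,0],
    [0,0,0,0,0,0,0],
    [0,0,0,0,0,0,0],
  ],
)

```text
time: 37.47
tool_pos: [0.4522, -0.3516, 0.0548]
tcp_rot: [-2.366, -2.067, 0.0]
wrist_force: [0.1, -0.8, -2.1]
width: 0.134
grip_force: 59.0
```

```bash
python3 - <<'E'
from h import *
to(.4522,-.3516,.0541,-7.7)
E
```

```text
tcp [ 0.4522 -0.3516  0.0548] yaw -7.71 tilt [-0.  0.] | shift [-0.      0.      0.0007] turn z -0.01 w 0.134 F [ 0.1 -0.8 -2.1] grip 59.0 t 37.47
```

Call:
drive_tool(
  rows=[
    [0,0,0,0,0,0.001,0],
    [0,0,0,0,0,0.001,0],
    [0,0,0,0,0,0,0],
    [0,0,0,0,0,0,0],
    [0,0,0,0,0,0,0],
  ],
)

```text
time: 37.88
tool_pos: [0.4526, -0.3518, 0.0542]
tcp_rot: [2.365, 2.066, 0.0]
wrist_force: [-2.1, 1.7, 5.8]
width: 0.136
grip_force: 60.0
```

Call:
drive_tool(
  rows=[
    [0,0,0,0,0,0,0.5],
    [0,0,0,0,0,0,0.5],
    [0,0,0,0,0,0,0.5],
    [0,0,0,0,0,-0.02,0.5],
    [0,0,0,0,0,-0.03,0.5],
    [0,0,0,0,0,-0.035,0.5],
    [0,0,0,0,0,0,1],
    [0,0,0,0,0,0,1],
  ],
)

```text
time: 38.55
tool_pos: [0.4542, -0.3533, 0.1411]
tcp_rot: [2.361, 2.062, 0.002]
wrist_force: [0.4, 0.1, -1.3]
width: 0.768
grip_force: 0.0
```

Call:
drive_tool(
  rows=[
    [0,0,0,0,0,0,1],
    [0,0,0,0,0,0,1],
    [0,0,0,0,0,0,1],
  ],
)

```text
time: 38.8
tool_pos: [0.4511, -0.3507, 0.1359]
tcp_rot: [-2.364, -2.065, 0.001]
wrist_force: [0.3, 0.6, -0.1]
width: 0.999
grip_force: 0.0
```

```bash
cat > chk.py <<'E'
from h import *
to(.4525,-.1285,.05,-7.7)
p=snap('wrist')
for m in masks_of(p,'press_plate')[:2]:
    v,u=np.nonzero(m['mask']);print(round(float(m['score']),2),[int(x) for x in m['bbox']])
ex=np.array([.991,-.134]);ey=np.array([.134,.991]);c=np.array([.4526,-.3510])
P=np.array([proj(p,[*(c+ex*x+ey*y),.04]) for x,y in ((-.032,.037),(.032,.037),(.032,-.037),(-.032,-.037))]);print('expected plate top corners',P.round(1).tolist())
print('stem top expected',proj(p,[*c,.078]).round(1))
g=p['color'].mean(2)
print('rows at col',[int(x) for x in g[150:172,228]]);q=proj(p,[*c,.078]).round().astype(int)
print(g[q[1]-8:q[1]+9:2,q[0]-14:q[0]+15:2].astype(int))
E
python3 chk.py
```

```text
tcp [ 0.4511 -0.3507  0.1359] yaw -7.72 tilt [-0.0025  0.0021] | shift [ 0.2203 -0.0283  0.0864] turn z -0.02 w 0.999 F [ 0.3  0.6 -0.1] grip 0.0 t 38.8
0.86 [216, 156, 287, 236]
expected plate top corners [[216.5, 158.3], [288.9, 158.3], [285.4, 233.6], [219.6, 233.5]]
stem top expected [252.8 213.8]
rows at col [181, 180, 179, 179, 180, 178, 140, 105, 140, 170, 168, 167, 167, 167, 167, 168, 167, 169, 168, 167, 169, 169]
[[254 254 255 164 138 143 146 147 146 143 136 234 255 255 253]
 [254 254 255 164 142 148 153 167 153 148 142 233 255 255 255]
 [254 254 255 152 143 172 179 177 177 166 143 185 255 255 254]
 [254 254 255 174 145 176 176 176 171 255 144 238 255 254 254]
 [254 254 255 240 139 176 186 255 255 255 195 255 254 254 254]
 [254 254 254 255 217 173 255 253 253 251 234 255 254 254 254]
 [255 254 254 254 255 253 239 251 254 255 255 254 254 254 254]
 [251 254 254 254 254 254 254 254 254 254 254 254 254 254 254]
 [253 255 254 254 254 254 254 254 254 254 254 254 254 254 254]]
```

The plate matches its expected outline within about 1.5 px, so it is flat on the posts. Fetching the ring.

Call:
drive_tool(
  rows=[
    [0,0,0,0.0315,-0.0041,0,1],
    [0,0,0,0.0315,-0.0041,0,1],
    [0,0,0,0.0315,-0.0041,0,1],
    [0,0,0,0.0315,-0.0041,0,1],
    [0,0,0,0.0315,-0.0041,0,1],
    [0,0,0,0.0315,-0.0041,0,1],
    [0,0,0,0.0315,-0.0041,0,1],
    [0,0,0,0,0,0.03,1],
  ],
)

```text
time: 39.57
tool_pos: [0.4573, -0.1262, 0.1121]
tcp_rot: [2.358, 2.066, 0.01]
wrist_force: [1.4, -0.7, 1.2]
width: 1.0
grip_force: 0.0
```

Call:
drive_tool(
  rows=[
    [0,0,0,0,0,0.03,1],
    [0,0,0,0,0,0,1],
    [0,0,0,0,0,0,1],
    [0,0,0,0,0,0,1],
    [0,0,0,0,0,0,1],
    [0,0,0,0,0,0,1],
  ],
)

```text
time: 40.07
tool_pos: [0.4548, -0.1301, 0.0796]
tcp_rot: [2.365, 2.064, 0.002]
wrist_force: [0.4, -0.1, -0.4]
width: 0.998
grip_force: 0.0
```

```bash
python3 - <<'E'
from h import *
to(.4525,-.1285,.008,-7.7)
E
```

```text
tcp [ 0.4548 -0.1301  0.0796] yaw -7.76 tilt [ 0.003 -0.001] | shift [ 0.0013 -0.0028  0.0715] turn z -0.06 w 0.998 F [ 0.4 -0.1 -0.4] grip 0.0 t 40.07
```

Call:
drive_tool(
  rows=[
    [0,0,0,0.001,-0.002,0.02,1],
    [0,0,0,0,0,0.02,1],
    [0,0,0,0,0,0.015,1],
    [0,0,0,0,0,0,1],
    [0,0,0,0,0,0,1],
    [0,0,0,0,0,0,1],
    [0,0,0,0,0,0,1],
  ],
)

```text
time: 40.65
tool_pos: [0.453, -0.1286, 0.0244]
tcp_rot: [2.364, 2.065, 0.002]
wrist_force: [0.3, 0.2, 0.1]
width: 1.002
grip_force: 0.0
```

```bash
python3 - <<'E'
from h import *
to(.4525,-.1285,.010,-7.7)
E
```

```text
tcp [ 0.453  -0.1286  0.0244] yaw -7.73 tilt [ 0.0028 -0.001 ] | shift [ 0.     -0.0006  0.0144] turn z -0.03 w 1.002 F [0.3 0.2 0.1] grip 0.0 t 40.65
```

Call:
drive_tool(
  rows=[
    [0,0,0,0,0,0.006,1],
    [0,0,0,0,0,0.006,1],
    [0,0,0,0,0,0,1],
    [0,0,0,0,0,0,1],
    [0,0,0,0,0,0,0.65],
    [0,0,0,0,0,0,0.65],
    [0,0,0,0,0,0,0.65],
    [0,0,0,0,0,0,0.65],
  ],
)

```text
time: 41.32
tool_pos: [0.4517, -0.128, 0.0109]
tcp_rot: [2.366, 2.067, 0.0]
wrist_force: [0.2, 0.2, 0.6]
width: 0.648
grip_force: 0.0
```

Call:
drive_tool(
  rows=[
    [0,0,0,0,0,0,0],
    [0,0,0,0,0,0,0],
    [0,0,0,0,0,0,0],
    [0,0,0,0,0,0,0],
  ],
)

```text
time: 41.65
tool_pos: [0.4521, -0.1281, 0.0116]
tcp_rot: [2.365, 2.066, 0.001]
wrist_force: [-1.2, 0.8, 5.4]
width: 0.56
grip_force: 61.6
```

```bash
python3 - <<'E'
from h import *
to(.4525,-.1285,.010,-7.7)
E
```

```text
tcp [ 0.4521 -0.1281  0.0116] yaw -7.73 tilt [ 0.001  -0.0002] | shift [-0.0003  0.0004  0.0016] turn z -0.03 w 0.56 F [-1.2  0.8  5.4] grip 61.6 t 41.65
```

Call:
drive_tool(
  rows=[
    [0,0,0,0,0,-0.01,0],
    [0,0,0,0,0,-0.03,0],
    [0,0,0,0,0,-0.035,0],
    [0,0,0,0,0,-0.035,0],
    [0,0,0,0,0,0,0],
  ],
)

```text
time: 42.07
tool_pos: [0.4562, -0.1295, 0.128]
tcp_rot: [2.358, 2.06, 0.009]
wrist_force: [2.2, -1.1, -3.2]
width: 0.563
grip_force: 63.9
```

Call:
drive_tool(
  rows=[
    [0,0,0,-0.0314,0.0043,0,0],
    [0,0,0,-0.0314,0.0043,0,0],
    [0,0,0,-0.0314,0.0043,0,0],
    [0,0,0,-0.0314,0.0043,0,0],
    [0,0,0,-0.0314,0.0043,0,0],
    [0,0,0,-0.0314,0.0043,0,0],
    [0,0,0,-0.0314,0.0043,0,0],
    [0,0,0,0,0,0,0],
  ],
)

```text
time: 42.73
tool_pos: [0.4514, -0.3551, 0.1201]
tcp_rot: [2.367, 2.062, -0.003]
wrist_force: [1.4, 0.2, -3.3]
width: 0.559
grip_force: 63.8
```

Call:
drive_tool(
  rows=[
    [0,0,0,0,0,0.015,0],
    [0,0,0,0,0,0,0],
    [0,0,0,0,0,0,0],
    [0,0,0,0,0,0,0],
    [0,0,0,0,0,0,0],
    [0,0,0,0,0,0,0],
  ],
)

```text
time: 43.23
tool_pos: [0.4522, -0.3496, 0.1063]
tcp_rot: [2.364, 2.067, 0.0]
wrist_force: [0.5, 0.8, -4.9]
width: 0.563
grip_force: 63.8
```

```bash
python3 - <<'E'
from h import *
to(.4527,-.3505,.0486,-7.7)
p=snap('wrist')
for n in ('weight','press_plate'): print(n,[(round(float(m['score']),2),[int(x) for x in m['bbox']]) for m in masks_of(p,n)[:2]])
E
```

```text
tcp [ 0.4522 -0.3496  0.1063] yaw -7.67 tilt [ 0.0006 -0.0006] | shift [-0.0008  0.0006  0.0577] turn z 0.03 w 0.563 F [ 0.5  0.8 -4.9] grip 63.8 t 43.23
weight [(0.92, [206, 206, 295, 308]), (0.71, [349, 109, 379, 240])]
press_plate [(0.69, [238, 141, 262, 258]), (0.6, [213, 165, 291, 233])]
```

Call:
drive_tool(
  rows=[
    [0,0,0,-0.0006,0.0005,0.007,0],
    [0,0,0,0,0,0.007,0],
    [0,0,0,0,0,0,0],
    [0,0,0,0,0,0,0],
    [0,0,0,0,0,0,0],
    [0,0,0,0,0,0,0],
  ],
)

```text
time: 43.88
tool_pos: [0.4523, -0.3506, 0.0918]
tcp_rot: [2.366, 2.067, 0.0]
wrist_force: [0.6, -0.3, -3.2]
width: 0.561
grip_force: 63.8
```

```bash
python3 - <<'E'
from h import *
to(.4527,-.3505,.0486,-7.7)
E
```

```text
tcp [ 0.4523 -0.3506  0.0918] yaw -7.72 tilt [ 0.0001 -0.0001] | shift [0.0001 0.0004 0.0432] turn z -0.02 w 0.561 F [ 0.6 -0.3 -3.2] grip 63.8 t 43.88
```

Call:
drive_tool(
  rows=[
    [0,0,0,0,0.0003,0.004,0],
    [0,0,0,0,0,0.004,0],
    [0,0,0,0,0,0.004,0],
    [0,0,0,0,0,0.004,0],
    [0,0,0,0,0,0,0],
    [0,0,0,0,0,0,0],
  ],
)

```text
time: 44.38
tool_pos: [0.4521, -0.3502, 0.0751]
tcp_rot: [-2.365, -2.066, 0.0]
wrist_force: [-0.6, -0.0, -3.6]
width: 0.561
grip_force: 63.8
```

Call:
drive_tool(
  rows=[
    [0,0,0,0,0,0.005,0],
    [0,0,0,0,0,0.005,0],
    [0,0,0,0,0,0.005,0],
    [0,0,0,0,0,0.005,0],
    [0,0,0,0,0,0.003,0],
    [0,0,0,0,0,0,0],
    [0,0,0,0,0,0,0],
    [0,0,0,0,0,0,0],
  ],
)

```text
time: 45.05
tool_pos: [0.4527, -0.3506, 0.0529]
tcp_rot: [2.366, 2.067, 0.0]
wrist_force: [0.0, -0.0, -5.2]
width: 0.562
grip_force: 63.8
```

Call:
drive_tool(
  rows=[
    [0,0,0,0,0,0.001,0],
    [0,0,0,0,0,0.001,0],
    [0,0,0,0,0,0,0],
    [0,0,0,0,0,0,0],
    [0,0,0,0,0,0,0],
  ],
)

```text
time: 45.47
tool_pos: [0.4526, -0.3505, 0.0509]
tcp_rot: [2.366, 2.067, 0.0]
wrist_force: [-0.3, 0.4, -4.0]
width: 0.562
grip_force: 63.8
```

Call:
drive_tool(
  rows=[
    [0,0,0,0,0,0.001,0],
    [0,0,0,0,0,0.001,0],
    [0,0,0,0,0,0.0005,0],
    [0,0,0,0,0,0,0],
    [0,0,0,0,0,0,0],
    [0,0,0,0,0,0,0],
  ],
)

```text
time: 45.97
tool_pos: [0.4526, -0.3506, 0.0486]
tcp_rot: [2.366, 2.067, 0.0]
wrist_force: [-0.9, 0.4, 0.1]
width: 0.564
grip_force: 64.2
```

Seated at the expected height (0.0486) with the weight taken up. Release, rise and check.

Call:
drive_tool(
  rows=[
    [0,0,0,0,0,0,0.9],
    [0,0,0,0,0,0,0.9],
    [0,0,0,0,0,0,0.9],
    [0,0,0,0,0,0,0.9],
    [0,0,0,0,0,-0.02,0.9],
    [0,0,0,0,0,-0.03,0.9],
    [0,0,0,0,0,-0.035,0.9],
    [0,0,0,0,0,-0.03,0.9],
  ],
)

```text
time: 46.63
tool_pos: [0.4526, -0.3506, 0.1649]
tcp_rot: [2.366, 2.067, 0.0]
wrist_force: [1.5, -0.1, 0.2]
width: 0.904
grip_force: 0.0
```

Call:
drive_tool(
  rows=[
    [0,0,0,0.03,0,0,0.9],
    [0,0,0,0.03,0,0,0.9],
    [0,0,0,0,0,0,0.9],
    [0,0,0,0,0,0,0.9],
    [0,0,0,0,0,0,0.9],
    [0,0,0,0,0,0,0.9],
  ],
)

```text
time: 47.13
tool_pos: [0.4605, -0.2917, 0.1631]
tcp_rot: [2.366, 2.067, -0.001]
wrist_force: [-0.6, 0.1, 0.7]
width: 0.904
grip_force: 0.0
```

```bash
python3 - <<'E'
from h import *
to(.4527,-.3505,.0486,-7.7)
for cam in ('wrist','scene','side'):
    p=snap(cam);print(cam)
    for n in ('weight','press_plate','specimen_cured','beaker','wash_bottle'): print(n,[(round(float(m['score']),2),[int(x) for x in m['bbox']]) for m in masks_of(p,n)[:3]])
    if cam=='wrist':
        v,u=np.nonzero(masks_of(p,'weight')[0]['mask'])
        t=np.linspace(0,6.3,80);Q=[]
        for z in (.04,.07): Q+=[proj(p,[.4527+.025*np.cos(a),-.3505+.025*np.sin(a),z]) for a in t]
        Q=np.array(Q);print('expected ring bbox',Q.min(0).round(),Q.max(0).round())
E
```

```text
tcp [ 0.4605 -0.2917  0.1631] yaw -7.73 tilt [-0.0002 -0.0003] | shift [-0.0593  0.0002  0.1145] turn z -0.03 w 0.904 F [-0.6  0.1  0.7] grip 0.0 t 47.13
wrist
weight [(0.71, [225, 221, 277, 273])]
press_plate [(0.62, [223, 206, 279, 273])]
specimen_cured [(0.68, [325, 165, 349, 256])]
beaker []
wash_bottle [(0.25, [212, 166, 289, 290])]
expected ring bbox [226. 219.] [276. 276.]
scene
weight [(0.81, [317, 233, 337, 259])]
press_plate [(0.8, [305, 239, 350, 271])]
specimen_cured [(0.58, [314, 213, 354, 236])]
beaker [(0.65, [140, 157, 174, 199])]
wash_bottle [(0.76, [179, 117, 203, 166])]
side
weight [(0.67, [244, 269, 277, 305])]
press_plate [(0.68, [238, 276, 283, 324])]
specimen_cured [(0.76, [295, 262, 336, 308])]
beaker [(0.85, [181, 128, 209, 172])]
wash_bottle [(0.28, [229, 267, 300, 358])]
```

All boxes match the starting and expected ones: ring, plate, beaker and bottle. Handing in.

```bash
python3 -c "
from h import *
print(workorder.finish_job())"
```

```text
the job is handed in; nothing more can be done
None
```

I swapped the specimens and handed the job in after about 47 s on the robot's clock: the cured one is in the formerly empty saddle, the fresh one in the jig, and the plate and ring weight are back in place; the beaker and wash bottle were never touched, and the final seating was checked by camera measurements and contact forces only, with no score returned.

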